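# Rack the rinsed stone slabs and put the scraper away

## Robot

A 7-joint arm with a two-finger parallel gripper is mounted at the origin on the work surface. World frame = base frame: x ahead of the robot, y to its left, z up, the work surface at z = 0. Lengths are in m, angles in rad, forces in N, time in s.
With the tool pointing down it reaches from about 0.4 to 0.85 m from the base axis. Payload 4.5 kg.
Tool frame: the origin (TCP) lies between the finger pads; the fingertips stand r.tip_reach ahead of it and the grasp point (between the pads) lies 3 mm ahead of it (r.tip_reach is the distance from the TCP to the fingertips, in m); z points along the fingers, y is the line along which they close (so a half turn about z gives the same grasp; the last joint's range is limited). The gripper opens to 88 mm and grips with 3 to 60 N. Pads are 18 mm wide; open, the fingers measure 123 mm over their backs; the gripper's body (75 mm by 187 mm) begins 45 mm behind the grasp point.
Start: joints at [-1.27, 0.689, -0.195, 1.565, 0.157, 0.902, -0.215], TCP at [0.165, 0.603, 0.231] pointing down, gripper open.
Joint ranges: [-3.01, 3.01], [-0.46, 2.08], [-1.47, 1.51], [0.13, 2.56], [-1, 4.14], [0.04, 2.09], [-2.66, 2.66]. Speed limits (rad/s): [2.57, 2.57, 3.14, 3.14, 3.14, 3.14, 3.14].

## Interface

Orientations are given as a unit quaternion [x, y, z, w].
In Python, from plant import r gives the robot as it stands.
- The arm moves only by the tool step_arm, never from a script. Its argument "motion" is a list of rows, each an object with "dp": the shift along the tool's x, y, z in mm, a list of three; "twist": the turn, a rotation vector about the tool's x, y, z in rad, a list of three; "hand": the opening, from -1 (shut) to 1 (fully open). In form: [{"dp": [dx, dy, dz], "twist": [rx, ry, rz], "hand": hand}, ...]. A call has 1 to 5 rows; each row is the pose to reach, as a shift and turn from the pose commanded when the call began, along the tool's axes at that moment; what a row does not reach only later rows make up. A row lasts 1/8 s, in which the tool goes at most 62.5 mm and 10.7 degrees, less where a joint would pass 70% of its speed; a pose out of reach is approached as far as the arm can. A call with a gripper value outside its range is refused whole. The fingers move at their own pace and stop on an object; "force" is the grip in N (left out, the last holds). Time passes only in rows, so rows that repeat a pose let the fingers close. It gives the time, the measured TCP pose, the force, the opening and the grip force at its end, in the units of the state.
- r.get_state(): the state, without advancing time (a new reading comes with each control period).
- r.snapshot(name): name is "scene" or "top"; returns a dict with "pixels" (480x640x3 uint8, red, green, blue), "depth" (480x640 float32, m along the optical axis (not along the pixel's ray), 0 where there is no reading), "fx", "fy", "cx", "cy" (pixels), "D" ([k1, k2, p1, p2, k3] as OpenCV has them; the pictures are not rectified), "xyz" and "orientation" of the camera in the world. Camera axes: x right, y down, z forward; pixel columns grow to the right and rows downward; lengths in m; the calibration is good to about 2 mm. A picture is of the moment at which its call begins.
- r.finish_job(): hands the job in; it is judged then, once.
Trained networks look in the newest picture that a camera, given by its name, has taken for a name from the list of things; names that differ only in an ending like _2 or _b are one class to them, and where a whole thing is asked for, a point or a joint stands for the part that bears it (a point fixed in the world has none). Each returns a list of dicts, best first, with "score" (0 to 1); they miss things now and then, are a little off and sometimes report something else, mostly with a low value. They report only what shows in the picture. A call takes as long as a camera call. They do not tell look-alikes from the thing itself.
- r.search_frame(camera, thing): "at" ([x, y, z] in m, in the coordinates of the camera as it stood for that picture, good to about 4 mm: the middle of the surface that is visible of it).
The state is a dict: "clock": time; "q": joint angles; "qd": joint speeds; "joint_torque": joint torques, N m; "tool_pos": TCP position; "eef_rot": TCP orientation; "contact_force": force on the tool from outside, world axes, zero at the start; "moment": the same for the moment, N m; "opening": opening from 0.0 (shut) to 1.0 (fully open); "finger_force": force on a finger pad.
Only numpy, scipy, OpenCV 4.12 (cv2) and the standard library are available. Lean on these libraries where they do the work, as an engineer would, in place of code of your own. Each camera call takes 0.05 s, during which the arm holds its last target. There are 200 camera calls.

## Task

Move every stone slab from the slanted rinse stand to the grooved display rack, standing each gently on its flat bottom edge in a groove of its own, fully down and not sticking out at the sides. Once all the slabs are racked, slide the flat scraper blade-first into the slot of its holder until the end of the handle meets the block, and leave it lying there on the ledge. Leave the three mineral specimens where they are.

Things in the scene. Friction and masses are not known exactly. Their poses are not given: they have to be found in the camera images.
- stand: Fixed slanted rinse stand, 300 x 100 mm. Origin at table level; five rests along its x at x = -76, -21, 34, 89, 144 mm, y = 0; slab bottoms 36 mm above the table. Each rest has a 10 mm lip before the slab and a back board reaching 58 mm up along it; the top 47 mm is clear. Draw slabs out along their own z. Stand and rack swap places between runs (left, middle).
- rack: Grooved cedar display rack, fixed, 255 (x) x 100 (y) x 52 (z) mm, origin at the centre of its underside. Five open-ended grooves across it (along y), 15.5 mm wide in x and 40 mm deep, floors 12 mm above the table, at x = -100, -50, 0, 50 and 100 mm.
- holder: Fixed cedar block 90 (x) x 80 (y) x 46 (z) mm, origin at the centre of its underside. A level letterbox slot, 56 mm wide, runs through it along x, 16 to 28 mm above the table; it is entered from the -x face (robot side). A ledge 18 mm wide, level with the slot floor, runs 105 mm out from that face, for the handle to lie on.
- mouth (a point): Middle of the slot's floor edge in the holder's -x face: 45 mm to -x of the holder's origin, 16 mm above the table. Axes as the holder's; the scraper slides in along +x.
- scraper: Flat scraper, about 0.14 kg, starts lying flat on the table. Dark wood handle 95 x 24 x 24 mm; steel blade 85 long x 46 wide x 4 mm thick from the handle's +x end, undersides flush. Origin: on the underside below the handle's middle; x to the blade's tip, z up. Centre of mass about 65 mm to +x of the origin, in the blade.
- shoulder (a point): Point on the scraper's underside where the handle ends and the blade begins, 47.5 mm to +x of the scraper's origin; it meets point mouth when the scraper is fully home.
- jasper: Red jasper pebble, bystander, 72 mm across and 31 mm high; origin at the centre of its underside.
- hematite: Hematite kidney, bystander, 70 x 50 x 42 mm; origin at the centre of its underside.
- opal: Fire opal in a block of its host rock, bystander, 70 x 60 x 40 mm; origin at the centre of its underside.
- slab1: Polished stone slab, 12 mm thick (its x), 80 wide (y), 105 tall (z), about 0.25 kg; flat bottom edge, top corners clipped (56 mm wide over the top 22 mm). Origin: middle of the bottom edge, mid thickness. Starts on a rest of the stand, leaning 0.44 rad, top to the stand's -x. Three to five are present; an absent one has no pose.
- slot1 (a point): Centre of the floor of rack groove 1 of 5 (x = -100 mm in the rack's frame, 12 mm above the table); the rack's axes.
- slab2: Polished stone slab, 12 mm thick (its x), 80 wide (y), 105 tall (z), about 0.25 kg; flat bottom edge, top corners clipped (56 mm wide over the top 22 mm). Origin: middle of the bottom edge, mid thickness. Starts on a rest of the stand, leaning 0.44 rad, top to the stand's -x. Three to five are present; an absent one has no pose.
- slot2 (a point): Centre of the floor of rack groove 2 of 5 (x = -50 mm in the rack's frame, 12 mm above the table); the rack's axes.
- slab3: Polished stone slab, 12 mm thick (its x), 80 wide (y), 105 tall (z), about 0.25 kg; flat bottom edge, top corners clipped (56 mm wide over the top 22 mm). Origin: middle of the bottom edge, mid thickness. Starts on a rest of the stand, leaning 0.44 rad, top to the stand's -x. Three to five are present; an absent one has no pose.
- slot3 (a point): Centre of the floor of rack groove 3 of 5 (x = 0 mm in the rack's frame, 12 mm above the table); the rack's axes.
- slab4: Polished stone slab, 12 mm thick (its x), 80 wide (y), 105 tall (z), about 0.25 kg; flat bottom edge, top corners clipped (56 mm wide over the top 22 mm). Origin: middle of the bottom edge, mid thickness. Starts on a rest of the stand, leaning 0.44 rad, top to the stand's -x. Three to five are present; an absent one has no pose.
- slot4 (a point): Centre of the floor of rack groove 4 of 5 (x = 50 mm in the rack's frame, 12 mm above the table); the rack's axes.
- slab5: Polished stone slab, 12 mm thick (its x), 80 wide (y), 105 tall (z), about 0.25 kg; flat bottom edge, top corners clipped (56 mm wide over the top 22 mm). Origin: middle of the bottom edge, mid thickness. Starts on a rest of the stand, leaning 0.44 rad, top to the stand's -x. Three to five are present; an absent one has no pose.
- slot5 (a point): Centre of the floor of rack groove 5 of 5 (x = 100 mm in the rack's frame, 12 mm above the table); the rack's axes.
Not all that is in view belongs to the job. Leave any green look-alike of the slab2 alone.

How it is judged:
By the outcome, as a careful person would: the job done as asked, in the order asked, and still so for the second after the job is handed in, with the robot touching nothing.
Of slab1, slab2, slab3, slab4, slab5 only 3 to 5 are there at a start; the rules pass over those that are not, and their reading is None.
At some moment in a run one of scraper may be knocked a few centimetres aside while the robot is not near it.
It also fails if it takes over 210 s, if anything falls off the work surface, if the arm or the gripper's body presses on something with over 40 N, if the wrist force passes 120 N, or if a joint passes its speed limit or range.

## Working session

There is one attempt and no reset: what is moved stays moved. The work goes in short steps, Python scripts to look and compute and a tool call to move; the robot and the scene stay as the last step left them, time stands still between calls to the robot, and variables do not carry over. Pictures are saved under pics/ and viewed, at most 14 in all, crops included, and the job is handed in when it is done.

Besides the shell and the picture viewer there is one more tool, called after "Request:" by a JSON object that holds its "api" and its "payload", one argument or row to a line. step_arm: Moves the arm, as the interface text tells. Its arguments: {"type":"object","properties":{"motion":{"type":"array"},"force":{"type":"number"}},"required":["motion"]}

```bash
ls; mkdir -p pics
cat > h.py <<'E'
import numpy as np, cv2, sys
from scipy.spatial.transform import Rotation as R
from plant import r
def cam(name,save=None):
    s=r.snapshot(name)
    if save: cv2.imwrite('pics/'+save,cv2.cvtColor(s['pixels'],cv2.COLOR_RGB2BGR))
    return s
def K(s): return np.array([[s['fx'],0,s['cx']],[0,s['fy'],s['cy']],[0,0,1.]])
def w(s,p): return R.from_quat(s['orientation']).apply(p)+np.array(s['xyz'])
def cloud(s):
    H,W=s['depth'].shape
    u,v=np.meshgrid(np.arange(W),np.arange(H))
    n=cv2.undistortPoints(np.stack([u,v],-1).reshape(-1,1,2).astype(np.float64),K(s),np.array(s['D'])).reshape(-1,2)
    d=s['depth'].reshape(-1)
    P=w(s,np.c_[n*d[:,None],d]); P[d==0]=np.nan
    return P.reshape(H,W,3)
def px(s,P):
    Rm=R.from_quat(s['orientation']).inv(); t=-Rm.apply(s['xyz'])
    return cv2.projectPoints(np.atleast_2d(np.array(P,float)),Rm.as_rotvec(),t,K(s),np.array(s['D']))[0].reshape(-1,2)
E
python3 - <<'E'
from h import *
print(r.tip_reach); print(r.get_state())
for c in('scene','top'):
    s=cam(c,c+'0.png'); print(c,s['xyz'],s['orientation'],s['fx'])
    for t in ('stand','rack','holder','scraper','jasper','hematite','opal','slab1'):
        for d in r.search_frame(c,t):
            p=w(s,d['at']); print(t,round(d['score'],2),p.round(3),px(s,p).round()[0])
    np.savez(c+'0.npz',P=cloud(s),rgb=s['pixels'])
E
```

```text
pics
0.022
{'clock': 0.0, 'q': array([-1.27017966,  0.68999356, -0.19454945,  1.56636658,  0.15729483,
        0.90249236, -0.215089  ]), 'qd': array([-0.00211485, -0.00064073, -0.00126732, -0.00067884, -0.00039874,
       -0.00057315, -0.00209218]), 'joint_torque': array([ 4.48034225e-04, -5.27566302e+01, -1.26707789e+00, -1.53426486e+01,
       -5.26687992e-02,  6.73196657e-03,  1.79823228e-04]), 'tool_pos': array([0.16464376, 0.60223932, 0.23039896]), 'eef_rot': array([ 1.32952270e-01,  9.91122002e-01, -9.30492533e-04, -7.02061806e-05]), 'contact_force': array([0.37946201, 0.09716946, 0.06875784]), 'moment': array([-0.07687453, -0.01480777,  0.02078688]), 'finger_force': 0.0, 'opening': 1.0011402269918426}
scene [1.14657742 0.29670518 0.87752146] [ 0.4557687   0.82543731 -0.29306447 -0.1582446 ] 543.0508616898964
stand 0.74 [0.667 0.01  0.038] [328. 284.]
rack 0.83 [0.575 0.242 0.051] [466. 300.]
holder 0.82 [ 0.621 -0.158  0.045] [268. 228.]
scraper 0.6 [ 0.517 -0.319  0.002] [238. 180.]
jasper 0.73 [ 0.732 -0.302  0.026] [178. 240.]
hematite 0.79 [ 0.402 -0.097  0.033] [350. 177
[... 274 characters left out ...]
.55105155 -0.02198877  1.04414278] [ 0.71204255 -0.70174763  0.01739744 -0.01558846] 479.09709175910064
rack 0.68 [0.55  0.235 0.052] [201. 263.]
holder 0.91 [ 0.608 -0.168  0.04 ] [394. 238.]
scraper 0.88 [ 0.519 -0.318  0.001] [459. 281.]
jasper 0.83 [ 0.717 -0.307  0.026] [458. 189.]
hematite 0.56 [ 0.384 -0.092  0.032] [357. 344.]
hematite 0.4 [ 0.569 -0.006  0.104] [317. 255.]
hematite 0.36 [0.79  0.134 0.019] [254. 153.]
opal 0.64 [0.789 0.133 0.021] [255. 153.]
slab1 0.96 [ 0.821 -0.104  0.01 ] [364. 141.]
slab1 0.78 [ 0.513 -0.008  0.1  ] [317. 283.]
slab1 0.7 [ 0.567 -0.005  0.103] [316. 256.]
slab1 0.62 [ 0.457 -0.001  0.102] [313. 312.]
slab1 0.6 [ 0.65  -0.016  0.038] [322. 217.]
```

View pics/scene0.png

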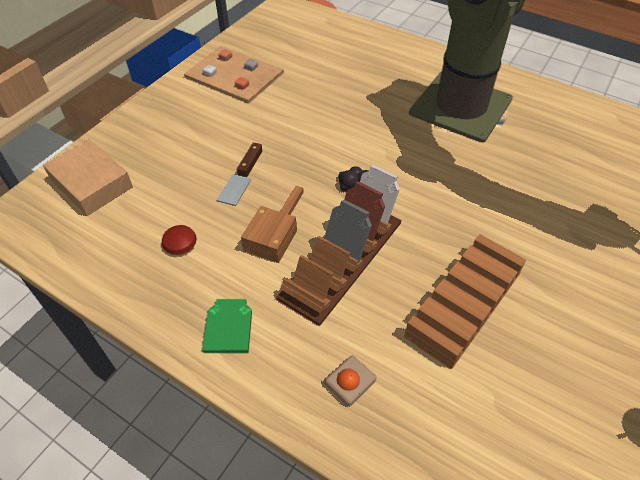

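View pics/top0.png

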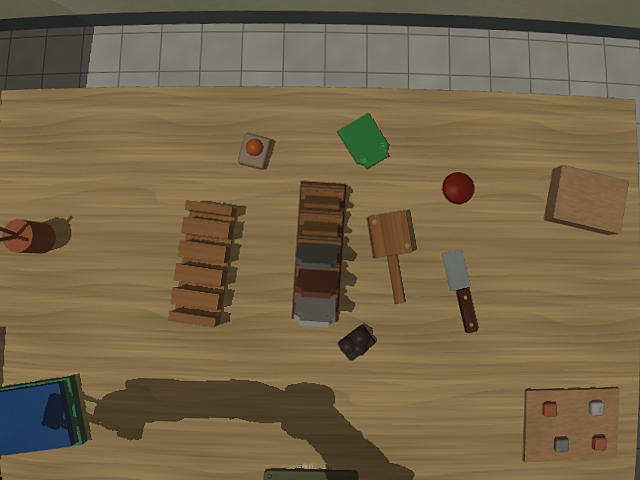

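Scene: three slabs are on the stand, dark at scene (350,228), brown at (368,205) and grey at (383,190), and the two far rests are empty. Other things that could be taken for a slab are the green look-alike at scene (228,327) / top (364,141), which I leave alone, and the empty rests at scene (315,270) and (335,250). The rack is at scene (466,300), the holder at (268,228), and the scraper at (240,175) with its blade pointing away from the robot.

Next, precise geometry from the depth clouds.

```bash
cat > m.py <<'E'
from h import *
T=np.load('top0.npz');S=np.load('scene0.npz')
def sel(P,lo,hi):
    P=P.reshape(-1,3);return P[np.all((P>lo)&(P<hi),1)]
for n,D in(('top',T),('scene',S)):
    P=D['P']
    tb=sel(P,[.3,-.25,-.02],[.45,-.15,.02]);print(n,'table z',np.median(tb[:,2]).round(4))
    for nm,lo,hi in(('rack',[.40,.15,.045],[.75,.33,.06]),('holder',[.5,-.26,.038],[.8,-.09,.06]),('scraper',[.38,-.40,.0025],[.62,-.25,.04])):
        Q=sel(P,lo,hi);c=cv2.minAreaRect(Q[:,:2].astype(np.float32));print(n,nm,len(Q),np.round(c[0],4),np.round(c[1],4),round(c[2],2),'z',np.median(Q[:,2]).round(4))
# slabs: both clouds, by color region, plane fit
A=np.vstack([D['P'].reshape(-1,3) for D in(T,S)]);
for k,x in enumerate((.455,.513,.569)):
    for n,D in(('top',T),('scene',S)):
        Q=sel(D['P'],[x-.04,-.09,.082],[x+.04,.08,.16]);
        # keep points near slanted line of this slab: coordinate along slab normal
        a=.44; u=Q[:,0]*np.cos(a)+Q[:,2]*np.sin(a)
        h=np.histogram(u,bins=np.arange(.38,.70,.004));
        print(n,k,[(round(e,3),c) for c,e in zip(*h) if c>8], 'y',np.percentile(Q[:,1],[1,50,99]).round(4))
E
python3 m.py
```

```text
top table z -0.0006
top rack 4084 [0.5485 0.2386] [0.1012 0.2552] 82.56 z 0.0519
top holder 1645 [ 0.6185 -0.1584] [0.0903 0.0813] 9.89 z 0.0454
top scraper 1378 [ 0.5   -0.325] [0.2384 0.1495] 0.26 z 0.0055
scene table z -0.0001
scene rack 5187 [0.551 0.238] [0.101  0.2577] 82.69 z 0.0514
scene holder 1493 [ 0.6186 -0.1586] [0.0935 0.0808] 9.8 z 0.0456
scene scraper 1163 [ 0.5003 -0.325 ] [0.1487 0.2397] 89.69 z 0.0051
top 0 [(np.float64(0.444), np.int64(36)), (np.float64(0.448), np.int64(71)), (np.float64(0.452), np.int64(92)), (np.float64(0.456), np.int64(525)), (np.float64(0.46), np.int64(55)), (np.float64(0.496), np.int64(44)), (np.float64(0.5), np.int64(55))] y [-0.042  -0.0037  0.0356]
scene 0 [(np.float64(0.444), np.int64(17)), (np.float64(0.448), np.int64(26)), (np.float64(0.452), np.int64(101)), (np.float64(0.456), np.int64(504)), (np.float64(0.46), np.int64(222)), (np.float64(0.496), np.int64(21)), (np.float64(0.5), np.int64(22))] y [-0.0421  0.0028  0.0361]
top 1 [(np.float64(0.492), np.int64(9)), (np.float64(0.496), np.int64(60)), (np.float64(0.5), np.int64(77)), (np.flo
[... 273 characters left out ...]
)), (np.float64(0.5), np.int64(51)), (np.float64(0.504), np.int64(339)), (np.float64(0.508), np.int64(478)), (np.float64(0.512), np.int64(23)), (np.float64(0.544), np.int64(12)), (np.float64(0.548), np.int64(32)), (np.float64(0.552), np.int64(32))] y [-0.0451 -0.0006  0.0331]
top 2 [(np.float64(0.544), np.int64(32)), (np.float64(0.548), np.int64(75)), (np.float64(0.552), np.int64(90)), (np.float64(0.556), np.int64(458)), (np.float64(0.56), np.int64(26))] y [-0.0442 -0.0047  0.0343]
scene 2 [(np.float64(0.544), np.int64(17)), (np.float64(0.548), np.int64(46)), (np.float64(0.552), np.int64(147)), (np.float64(0.556), np.int64(756)), (np.float64(0.56), np.int64(196))] y [-0.0447 -0.0023  0.0341]
```

```bash
cat > slab.py <<'E'
from m import sel
from h import *
def fit(P,x):
    a=.44;Q=sel(P,[x-.05,-.09,.05],[x+.07,.08,.16])
    u=Q[:,0]*np.cos(a)+Q[:,2]*np.sin(a); 
    u0=x*np.cos(a)+.1*np.sin(a)
    Q=Q[(abs(u-u0)<.02)]
    rng=np.random.default_rng(0);b=None
    for _ in range(500):
        q=Q[rng.choice(len(Q),3,0)];n=np.cross(q[1]-q[0],q[2]-q[0])
        if np.linalg.norm(n)<1e-5: continue
        n/=np.linalg.norm(n);n*=np.sign(n[2]); 
        if abs(n[2]-.426)>.12: continue
        i=abs((Q-q[0])@n)<.002
        if b is None or i.sum()>b.sum():b=i
    F=Q[b];c=F.mean(0);n=np.linalg.svd(F-c,full_matrices=False)[2][2];n*=np.sign(n[2])
    i=abs((Q-c)@n)<.003;F=Q[i];c=F.mean(0);n=np.linalg.svd(F-c,full_matrices=False)[2][2];n*=np.sign(n[2])
    # slab axes: x=n, z up along, y horizontal
    zz=np.array([0,0,1.]);y=np.cross(zz,n);y/=np.linalg.norm(y);z=np.cross(n,y)
    v=F@y;h=F@z
    r_=cv2.minAreaRect(np.c_[v,h].astype(np.float32))
    top=np.percentile(h,99.5);lo=h<top-.03
    yc=(np.percentile(v[lo],.7)+np.percentile(v[lo],99.3))/2;wd=np.ptp(np.percentile(v[lo],[.7,99.3]))
    tt=h>top-.015;yt=(np.percentile(v[tt],1)+np.percentile(v[tt],99))/2
    t=n*(F@n).mean()+y*yc+z*top-n*.006
    return dict(n=len(F),yaw=np.degrees(np.arctan2(n[1],n[0])),lean=np.arcsin(n[2]),w=wd,yc=yc,yt=yt,top=t,bottom=t-.105*z,z=z)
if __name__=='__main__':
    for x in(.455,.513,.569):
        for nm in('top0','scene0'):
            d=fit(np.load(nm+'.npz')['P'],x);print(nm,{k:np.round(v,4) for k,v in d.items()})
E
python3 slab.py | grep lean
```

```text
top0 {'n': np.int64(955), 'yaw': np.float64(-2.6807), 'lean': np.float64(0.4439), 'w': np.float64(0.0783), 'yc': np.float64(0.0187), 'yt': np.float64(0.0179), 'top': array([ 0.4374, -0.0018,  0.1323]), 'bottom': array([ 0.4825, -0.0039,  0.0375]), 'z': array([-0.429 ,  0.0201,  0.9031])}
scene0 {'n': np.int64(823), 'yaw': np.float64(-2.8415), 'lean': np.float64(0.4386), 'w': np.float64(0.0797), 'yc': np.float64(0.0193), 'yt': np.float64(0.0197), 'top': array([ 0.4386, -0.0024,  0.1314]), 'bottom': array([ 0.4831, -0.0046,  0.0363]), 'z': array([-0.4241,  0.0211,  0.9053])}
top0 {'n': np.int64(869), 'yaw': np.float64(-2.6298), 'lean': np.float64(0.4462), 'w': np.float64(0.0787), 'yc': np.float64(0.0178), 'yt': np.float64(0.0176), 'top': array([ 0.4926, -0.0048,  0.1321]), 'bottom': array([ 0.5378, -0.0069,  0.0374]), 'z': array([-0.4311,  0.0198,  0.9021])}
scene0 {'n': np.int64(857), 'yaw': np.float64(-2.375), 'lean': np.float64(0.4512), 'w': np.float64(0.0799), 'yc': np.float64(0.0144), 'yt': np.float64(0.0148), 'top': array([ 0.493 , -0.0061,  0.1313]), 'bottom': array([ 0.5388, -0.008 ,  0.0369]), 'z': array([-0.4357,  0.0181,  0.8999])}
top0 {'n': np.int64(790), 'yaw': np.float64(-2.6561), 'lean': np.float64(0.4472), 'w': np.float64(0.079), 'yc': np.float64(0.0215), 'yt': np.float64(0.0203), 'top': array([ 0.5474, -0.0039,  0.1326]), 'bottom': array([ 0.5928, -0.006 ,  0.0379]), 'z': array([-0.432 ,  0.02  ,  0.9017])}
scene0 {'n': np.int64(1565), 'yaw': np.float64(-3.0028), 'lean': np.float64(0.4412), 'w': np.float64(0.0795), 'yc': np.float64(0.0243), 'yt': np.float64(0.0249), 'top': array([ 0.5486, -0.0045,  0.1314]), 'bottom': array([ 0.5934, -0.0068,  0.0364]), 'z': array([-0.4264,  0.0224,  0.9043])}
```

```bash
cat > go.py <<'E'
from h import *
# usage: go.py stand k zs | slot j h | xyz x y z yaw   -> dp,twist from measured pose
BOT=np.array([[.4826,-.0045,.0362],[.538,-.0072,.0362],[.593,-.0064,.0362]])
RC=np.array([.5498,.2383,.012]);RY=np.radians(-7.4);SY=np.radians(-2.7);LEAN=.443
down=R.from_matrix(np.array([[0,1,0],[1,0,0],[0,0,-1.]]))  # tool x=y, y=x, z=-z
def target(a):
    k=a[0];v=[float(t) for t in a[1:]]
    if k=='stand':
        Rs=R.from_euler('z',SY)*R.from_euler('y',-LEAN);return BOT[int(v[0])]+Rs.apply([0,0,v[1]]),Rs*down
    if k=='slot':
        Rs=R.from_euler('z',RY);return RC+Rs.apply([(int(v[0])-3)*.05,v[2] if len(v)>2 else 0,v[1]]),Rs*down
    Rs=R.from_euler('z',np.radians(v[3]));return np.array(v[:3]),Rs*down
def show(a,s=None):
    s=s or r.get_state();c=R.from_quat(s['eef_rot']);p,q=target(a)
    print('->',' '.join(a),'dp',(c.inv().apply(p-s['tool_pos'])*1000).round(1),'twist',(c.inv()*q).as_rotvec().round(3))
    return s
if __name__=='__main__':
    for a in ' '.join(sys.argv[1:]).split(','): s=show(a.split())
    print('t',s['clock'].__round__(2),'pos',s['tool_pos'].round(4),'open',round(s['opening'],3),'F',s['contact_force'].round(1),'ff',round(s['finger_force'],1),'q',s['q'].round(2))
E
python3 go.py xyz .42 .22 .3 0,stand 0 .16
```

```text
-> xyz .42 .22 .3 0 dp [-347.1 -302.1  -68.8] twist [ 0.    -0.     1.304]
-> stand 0 .16 dp [-399.8 -517.2   50.4] twist [-0.373 -0.299  1.328]
t 0.9 pos [0.1648 0.603  0.2313] open 0.999 F [-0.6 -0.2  0.2] ff 0.0 q [-1.27  0.69 -0.19  1.57  0.16  0.9  -0.22]
```

Request:
{"api": "step_arm", "payload": {
  "motion": [
    {"dp":[-60,-55,-40],"twist":[0,0,0.18],"hand":-0.36},
    {"dp":[-120,-110,-69],"twist":[0,0,0.36],"hand":-0.36},
    {"dp":[-180,-165,-69],"twist":[0,0,0.54],"hand":-0.36},
    {"dp":[-240,-220,-69],"twist":[0,0,0.72],"hand":-0.36},
    {"dp":[-300,-275,-69],"twist":[0,0,0.9],"hand":-0.36}
  ],
  "force": 30
}}

```text
clock: 1.52
tool_pos: [0.3263, 0.3467, 0.2972]
eef_rot: [0.553, 0.833, 0.001, 0.0]
contact_force: [0.5, 0.1, 0.4]
opening: 0.457
finger_force: 0.0
```

```bash
python3 go.py stand 0 .16
```

```text
-> stand 0 .16 dp [-354.9  -54.2  116.1] twist [-0.434 -0.1    0.438]
t 1.52 pos [0.3263 0.3467 0.2972] open 0.457 F [0.5 0.1 0.4] ff 0.0 q [-0.94  0.4   0.04  1.92 -0.02  0.82 -0.49]
```

Request:
{"api": "step_arm", "payload": {
  "motion": [
    {"dp":[-60,-10,0],"twist":[-0.08,0,0.08],"hand":-0.36},
    {"dp":[-120,-20,0],"twist":[-0.16,-0.02,0.16],"hand":-0.36},
    {"dp":[-180,-30,0],"twist":[-0.24,-0.04,0.24],"hand":-0.36},
    {"dp":[-240,-40,20],"twist":[-0.32,-0.06,0.32],"hand":-0.36},
    {"dp":[-300,-50,40],"twist":[-0.4,-0.1,0.4],"hand":-0.36}
  ]
}}

```text
clock: 2.15
tool_pos: [0.3918, 0.0856, 0.2755]
eef_rot: [0.68, 0.711, 0.117, 0.137]
contact_force: [0.8, -0.5, -0.5]
opening: 0.32
finger_force: 0.0
```

Request:
{"api": "step_arm", "payload": {
  "motion": [
    {"dp":[0,0,0],"twist":[0,0,0],"hand":-0.36},
    {"dp":[0,0,0],"twist":[0,0,0],"hand":-0.36}
  ]
}}

```text
clock: 2.4
tool_pos: [0.3947, 0.0911, 0.2767]
eef_rot: [0.677, 0.713, 0.12, 0.136]
contact_force: [0.2, 0.1, -0.4]
opening: 0.315
finger_force: 0.0
```

```bash
python3 go.py stand 0 .16
```

```text
-> stand 0 .16 dp [-90.  -21.   97.8] twist [-0.078 -0.008  0.099]
t 2.4 pos [0.3947 0.0911 0.2767] open 0.315 F [ 0.2  0.1 -0.4] ff 0.0 q [-0.76  0.25  0.36  2.44  0.51  0.16 -0.87]
```

Request:
{"api": "step_arm", "payload": {
  "motion": [
    {"dp":[-30,-7,25],"twist":[-0.02,0,0.03],"hand":-0.36},
    {"dp":[-60,-14,50],"twist":[-0.05,0,0.06],"hand":-0.36},
    {"dp":[-90,-21,75],"twist":[-0.078,-0.008,0.1],"hand":-0.36},
    {"dp":[-90,-21,98],"twist":[-0.078,-0.008,0.1],"hand":-0.36},
    {"dp":[-90,-21,98],"twist":[-0.078,-0.008,0.1],"hand":-0.36}
  ]
}}

```text
clock: 3.02
tool_pos: [0.3877, -0.0029, 0.1894]
eef_rot: [0.689, 0.708, 0.038, 0.154]
contact_force: [0.1, -1.0, -0.4]
opening: 0.32
finger_force: 0.0
```

Request:
{"api": "step_arm", "payload": {
  "motion": [
    {"dp":[0,0,0],"twist":[0,0,0],"hand":-0.36},
    {"dp":[0,0,0],"twist":[0,0,0],"hand":-0.36}
  ]
}}

```text
clock: 3.28
tool_pos: [0.3867, -0.0041, 0.1906]
eef_rot: [0.689, 0.707, 0.036, 0.155]
contact_force: [0.6, -0.3, -0.2]
opening: 0.323
finger_force: 0.0
```

```bash
python3 go.py stand 0 .16,stand 0 .088
```

```text
-> stand 0 .16 dp [ 4.4 23.9 16.2] twist [-0.166  0.143  0.106]
-> stand 0 .088 dp [14.  36.3 86.5] twist [-0.166  0.143  0.106]
t 3.27 pos [ 0.3867 -0.0041  0.1906] open 0.323 F [ 0.6 -0.3 -0.2] ff 0.0 q [-0.03  0.48 -0.45  2.53  1.64  0.46 -1.98]
```

```bash
cat > kin.py <<'E'
from h import *
import itertools
from scipy.optimize import least_squares
D=[([-1.27018,.68999,-.19455,1.56637,.15729,.90249,-.21509],[.16464,.60224,.2304],[.13295,.99112,-.00093,0]),
([-0.94,0.4,0.04,1.92,-0.02,0.82,-0.49],[.3263,.3467,.2972],[.553,.833,.001,0]),
([-0.76,0.25,0.36,2.44,0.51,0.16,-0.87],[.3947,.0911,.2767],[.677,.713,.12,.136]),
([-0.03,0.48,-0.45,2.53,1.64,0.46,-1.98],[.3867,-.0041,.1906],[.689,.707,.036,.155])]
st=r.get_state();D.append((st['q'],st['tool_pos'],st['eef_rot']))
def fk(q,sg,p):
    d1,d3,a3,d5,dt,phi,z0=p
    T=np.eye(4)
    def rot(ax,a):
        M=np.eye(4);M[:3,:3]=R.from_euler(ax,a).as_matrix();return M
    def tr(x,z):
        M=np.eye(4);M[0,3]=x;M[2,3]=z;return M
    return rot('z',sg[0]*q[0]+z0)@tr(0,d1)@rot('y',q[1])@rot('z',sg[1]*q[2])@tr(a3,d3)@rot('y',q[3])@tr(-a3,d5)@rot('z',sg[2]*q[4])@rot('y',q[5])@rot('z',sg[3]*q[6]+phi)@tr(0,dt)
def res(p,sg,D=D):
    e=[]
    for q,x,o in D:
        T=fk(q,sg,p);e+=list(T[:3,3]-x)+list(.3*(R.from_matrix(T[:3,:3]).inv()*R.from_quat(o)).as_rotvec())
    return e
if __name__=='__main__':
    out=[]
    for sg in itertools.product([1,-1],repeat=4):
        for phi in(0,1.57,3.14,-1.57):
            f=least_squares(res,[.35,.4,0,.4,.25,phi,0],args=(sg,));out.append((f.cost,sg,f.x))
    out.sort(key=lambda t:t[0])
    for o in out[:3]:print(o[0],o[1],o[2].round(4))
    print(np.array(res(out[0][2],out[0][1])).round(4).reshape(-1,6))
E
python3 kin.py
```

```text
0.00020001279069130953 (-1, -1, -1, -1) [ 0.4035  0.568  -0.0057  0.3557  0.3898  1.493  -0.0813]
0.00020001279069131308 (-1, -1, -1, -1) [ 0.4035  0.568  -0.0057  0.3557  0.3898  1.493  -0.0813]
0.000200012790691314 (-1, -1, -1, -1) [ 0.4035  0.568  -0.0057  0.3557  0.3898  1.493  -0.0813]
[[ 0.0048  0.0011 -0.0003 -0.     -0.0001 -0.0011]
 [-0.0071  0.0025 -0.0043  0.0002  0.0003 -0.0008]
 [ 0.0034  0.0005 -0.0044 -0.001   0.0104 -0.0007]
 [ 0.0007  0.0046  0.0053 -0.002   0.0045  0.0024]
 [-0.0025  0.0002  0.0037 -0.0044  0.0063  0.0002]]
```

```bash
cat > kin2.py <<'E'
from kin import *
sg=(-1,-1,-1,-1)
def rot(ax,a):
    M=np.eye(4);M[:3,:3]=R.from_euler(ax,a).as_matrix();return M
def tr(x,z,y=0):
    M=np.eye(4);M[:3,3]=x,y,z;return M
def fk(q,p):
    d1,d3,a3,a5,d5,dt,a7,phi,z0=p
    return rot('z',-q[0]+z0)@tr(0,d1)@rot('y',q[1])@rot('z',-q[2])@tr(a3,d3)@rot('y',q[3])@tr(a5,d5)@rot('z',-q[4])@rot('y',q[5])@tr(a7,0)@rot('z',-q[6]+phi)@tr(0,dt)
def res2(p):
    e=[]
    for i,(q,x,o) in enumerate(D):
        w_=1 if i in(0,4) else .4
        T=fk(q,p);e+=list(w_*(T[:3,3]-x))+list(w_*.3*(R.from_matrix(T[:3,:3]).inv()*R.from_quat(o)).as_rotvec())
    return e
f=least_squares(res2,[.4,.57,0,0,.36,.39,0,1.49,-.08])
PK=f.x
lim=np.array([[-3.01,3.01],[-.46,2.08],[-1.47,1.51],[.13,2.56],[-1,4.14],[.04,2.09],[-2.66,2.66]])
def ik(p,q,n=40,seed=0):
    rng=np.random.default_rng(seed);best=None
    lo,hi=lim[:,0]+.02,lim[:,1]-.02
    s0=r.get_state()['q']
    for i in range(n):
        x0=np.clip(s0,lo,hi) if i==0 else np.clip(s0+rng.normal(0,.8,7),lo,hi)
        g=lambda x:np.r_[fk(x,PK)[:3,3]-p,.3*(R.from_matrix(fk(x,PK)[:3,:3]).inv()*q).as_rotvec()]
        h=least_squares(g,x0,bounds=(lo-1e-9,hi+1e-9))
        if best is None or h.cost<best[0]-1e-9:best=(h.cost,h.x)
    return best[0],best[1]
if __name__=='__main__':
    print(f.cost,PK.round(4));print(np.array(res2(PK)).round(4).reshape(-1,6))
    import go
    for a in('stand 0 .16','stand 0 .13','stand 0 .088','stand 1 .088','stand 1 .17','stand 2 .088','slot 1 .2','slot 1 .088','slot 5 .2','slot 5 .088'):
        p,q=go.target(a.split())
        c,x=ik(p,q); c2,x2=ik(p,q*R.from_euler('z',np.pi),20)
        print(a,'err mm',round(np.sqrt(2*c)*1000,1),x.round(2),'| flip',round(np.sqrt(2*c2)*1000,1),x2.round(2))
E
python3 kin2.py
```

```text
5.635869906454619e-05 [ 0.4038  0.5673 -0.0096  0.0019  0.3593  0.3919  0.0036  1.4994 -0.0737]
[[ 0.0005  0.0004  0.0005 -0.     -0.0001 -0.0007]
 [-0.0045  0.0014 -0.002   0.0001  0.0001 -0.0002]
 [ 0.0009  0.0004 -0.0032 -0.0003  0.0038 -0.0002]
 [ 0.0011  0.0018  0.0011 -0.0006  0.0016  0.0011]
 [-0.0004  0.      0.0011 -0.004   0.0057  0.0004]]
stand 0 .16 err mm 32.7 [ 0.59  0.89 -1.45  2.54  1.62  1.07 -2.05] | flip 32.7 [ 0.59  0.89 -1.45  2.54  1.62  1.07  1.09]
stand 0 .13 err mm 32.6 [ 0.56  1.01 -1.45  2.54  1.69  1.19 -2.09] | flip 32.6 [ 0.56  1.01 -1.45  2.54  1.69  1.19  1.06]
stand 0 .088 err mm 29.4 [ 0.53  1.18 -1.45  2.54  1.79  1.34 -2.11] | flip 29.4 [ 0.53  1.18 -1.45  2.54  1.79  1.34  1.03]
stand 1 .088 err mm 0.0 [ 0.4   0.93 -0.91  2.52  2.19  0.92 -2.36] | flip 0.0 [ 0.06  0.77 -0.25  2.53  2.8   0.61  0.2 ]
stand 1 .17 err mm 2.5 [ 0.59  0.94 -1.45  2.54  1.73  1.14 -2.09] | flip 2.5 [ 0.59  0.94 -1.45  2.54  1.73  1.14  1.05]
stand 2 .088 err mm 0.0 [ 0.15  0.78 -0.39  2.37  2.52  0.51 -2.64] | flip 0.0 [ 0.08  0.76 -0.27  2.37  2.67  0.47  0.35]
slot 1 .2 err mm 0.0 [ 0.04  0.85 -1.17  1.91  0.92  1.06 -1.67] | flip 0.0 [-0.34  0.6  -0.39  1.9   0.33  0.71  2.09]
slot 1 .088 err mm 0.0 [-0.36  0.78 -0.37  1.99  0.59  0.47 -1.29] | flip 0.0 [-0.31  0.8  -0.47  1.99  0.71  0.52  1.73]
slot 5 .2 err mm 0.0 [-0.01  0.94 -0.89  1.39  0.75  1.17 -1.12] | flip 0.0 [-0.15  0.84 -0.55  1.39  0.47  1.04  2.23]
slot 5 .088 err mm 0.0 [-0.13  0.99 -0.59  1.47  0.64  0.88 -1.05] | flip 0.0 [ 0.07  1.21 -1.19  1.47  1.15  1.25  1.76]
```

```bash
python3 - <<'E'
s=open('go.py').read()
a=s.index('def target');b=s.index('def show')
s=s[:a]+'''def target(a):
    # stand k g beta | slot j g beta [dy dx yawdeg] (g: height of grasp point over slab bottom/groove floor along slab z) | xyz x y z yaw
    k=a[0];v=[float(t) for t in a[1:]]
    if k=='xyz':
        Rs=R.from_euler('z',np.radians(v[3]));return np.array(v[:3]),Rs*down
    v+=[0]*6;n=int(v[0])
    if k=='stand': Rs=R.from_euler('z',SY)*R.from_euler('y',-LEAN);g=BOT[n]+Rs.apply([0,v[3],v[1]])
    else: Rs=R.from_euler('z',RY);g=RC+Rs.apply([(n-3)*.05+v[4],v[3],v[1]]);Rs=Rs*R.from_euler('z',np.radians(v[5]))
    q=Rs*R.from_euler('x',v[2])*down
    return g-q.apply([0,0,.003]),q
'''+s[b:]
open('go.py','w').write(s)
E
cat > t.py <<'E'
from kin2 import *
import go
for a in('stand 0 .084 B','stand 0 .16 B','stand 1 .084 B','stand 1 .16 B','stand 2 .084 B','stand 2 .17 B','slot 1 .23 B','slot 1 .084 B','slot 5 .23 B','slot 5 .084 B'):
  for B in(.6,.45,-.45,-.6):
    p,q=go.target(a.replace('B',str(B)).split());c,x=ik(p,q,12)
    print(a,B,'err',round(np.sqrt(2*c)*1000,1),x.round(2))
E
python3 t.py
```

```text
stand 0 .084 B 0.6 err 0.0 [ 1.15  1.27 -1.18  2.44  2.05  0.4  -1.45]
stand 0 .084 B 0.45 err 0.3 [ 1.06  1.37 -1.45  2.54  2.    0.85 -1.62]
stand 0 .084 B -0.45 err 0.0 [-0.3   0.92 -0.54  2.49  1.75  1.07 -2.64]
stand 0 .084 B -0.6 err 0.0 [-0.46  0.95 -0.4   2.37  1.56  1.04 -2.55]
stand 0 .16 B 0.6 err 0.0 [ 1.23  1.09 -1.26  2.49  1.79  0.3  -1.32]
stand 0 .16 B 0.45 err 8.8 [ 1.14  1.1  -1.45  2.54  1.81  0.59 -1.55]
stand 0 .16 B -0.45 err 0.0 [-0.29  0.74 -0.65  2.52  1.55  1.04 -2.51]
stand 0 .16 B -0.6 err 0.0 [-0.8   0.73  0.06  2.42  1.42  0.68 -2.35]
stand 1 .084 B 0.6 err 0.0 [ 0.99  1.11 -0.91  2.31  2.62  0.11 -2.04]
stand 1 .084 B 0.45 err 0.0 [ 0.86  1.02 -0.86  2.4   2.78  0.31 -2.33]
stand 1 .084 B -0.45 err 0.0 [-0.33  0.86 -0.33  2.35  1.76  0.87 -2.46]
stand 1 .084 B -0.6 err 0.0 [-0.42  0.93 -0.33  2.25  1.55  0.99 -2.36]
stand 1 .16 B 0.6 err 0.0 [ 1.09  0.97 -1.03  2.36  1.45  0.06 -0.96]
stand 1 .16 B 0.45 err 0.0 [ 1.08  1.09 -1.39  2.44  1.82  0.55 -1.53]
stand 1 .16 B -0.45 err 0.0 [-0.27  0.71 -0.5   2.4   1.56  0.93 -2.31]
stand 1 .16 B -0.6 err 0.0 
[... 1043 characters left out ...]
 .084 B -0.45 err 0.0 [-0.59  0.96 -0.4   1.66  0.67  1.09 -1.49]
slot 1 .084 B -0.6 err 0.0 [-0.73  1.02 -0.23  1.53  0.56  1.21 -1.41]
slot 5 .23 B 0.6 err 0.0 [ 0.5   1.13 -1.36  1.64  0.78  0.83 -1.  ]
slot 5 .23 B 0.45 err 0.0 [ 0.38  1.01 -1.22  1.58  0.71  0.89 -1.  ]
slot 5 .23 B -0.45 err 0.0 [-0.54  0.95 -0.17  1.04  0.47  1.49 -0.91]
slot 5 .23 B -0.6 err 0.0 [-0.64  1.03 -0.05  0.92  0.48  1.62 -0.89]
slot 5 .084 B 0.6 err 0.0 [ 0.41  1.2  -1.03  1.7   0.72  0.51 -0.84]
slot 5 .084 B 0.45 err 0.0 [ 0.32  1.14 -1.    1.67  0.82  0.62 -1.01]
slot 5 .084 B -0.45 err 0.0 [-0.35  1.18 -0.69  1.14  0.93  1.47 -1.26]
slot 5 .084 B -0.6 err 0.0 [-0.51  1.21 -0.42  1.    0.78  1.53 -1.15]
```

```bash
python3 go.py stand 0 .17 -0.6
```

```text
-> stand 0 .17 -0.6 dp [ 4.4 21.9  3.8] twist [-0.129 -0.455  0.152]
t 3.27 pos [ 0.3867 -0.0041  0.1906] open 0.323 F [ 0.6 -0.3 -0.2] ff 0.0 q [-0.03  0.48 -0.45  2.53  1.64  0.46 -1.98]
```

Request:
{"api": "step_arm", "payload": {
  "motion": [
    {"dp":[0,5,0],"twist":[0,-0.12,0],"hand":-0.36},
    {"dp":[0,10,0],"twist":[-0.05,-0.25,0.05],"hand":-0.36},
    {"dp":[0,15,0],"twist":[-0.1,-0.37,0.1],"hand":-0.36},
    {"dp":[4,22,4],"twist":[-0.13,-0.46,0.15],"hand":-0.36},
    {"dp":[4,22,4],"twist":[-0.13,-0.46,0.15],"hand":-0.36}
  ]
}}

```text
clock: 3.9
tool_pos: [0.4091, 0.0029, 0.191]
eef_rot: [0.717, 0.598, -0.064, 0.352]
contact_force: [0.3, 0.4, -0.1]
opening: 0.318
finger_force: 0.0
```

Request:
{"api": "step_arm", "payload": {
  "motion": [
    {"dp":[0,0,0],"twist":[0,0,0],"hand":-0.36},
    {"dp":[0,0,0],"twist":[0,0,0],"hand":-0.36}
  ]
}}

```text
clock: 4.15
tool_pos: [0.4086, -0.0017, 0.1926]
eef_rot: [0.719, 0.596, -0.065, 0.353]
contact_force: [0.1, -0.1, -0.0]
opening: 0.316
finger_force: 0.0
```

```bash
python3 go.py stand 0 .17 -0.6
```

```text
-> stand 0 .17 -0.6 dp [ 2.3 -0.1 -0.9] twist [0.002 0.005 0.   ]
t 4.15 pos [ 0.4086 -0.0017  0.1926] open 0.316 F [ 0.1 -0.1 -0. ] ff 0.0 q [-0.48  0.69 -0.36  2.45  1.34  0.96 -2.3 ]
```

```bash
python3 go.py stand 0 .12 -0.6,stand 0 .084 -0.6
python3 - <<'E'
from h import *
s=cam('scene','c1.png');i=s['pixels'][120:320,270:470];cv2.imwrite('pics/c1.png',cv2.resize(i[:,:,::-1],None,fx=3,fy=3))
E
```

```text
-> stand 0 .12 -0.6 dp [30.7 -0.2 40.2] twist [0.002 0.005 0.   ]
-> stand 0 .084 -0.6 dp [51.2 -0.2 69.8] twist [0.002 0.005 0.   ]
t 4.15 pos [ 0.4086 -0.0017  0.1926] open 0.316 F [ 0.1 -0.1 -0. ] ff 0.0 q [-0.48  0.69 -0.36  2.45  1.34  0.96 -2.3 ]
```

View pics/c1.png

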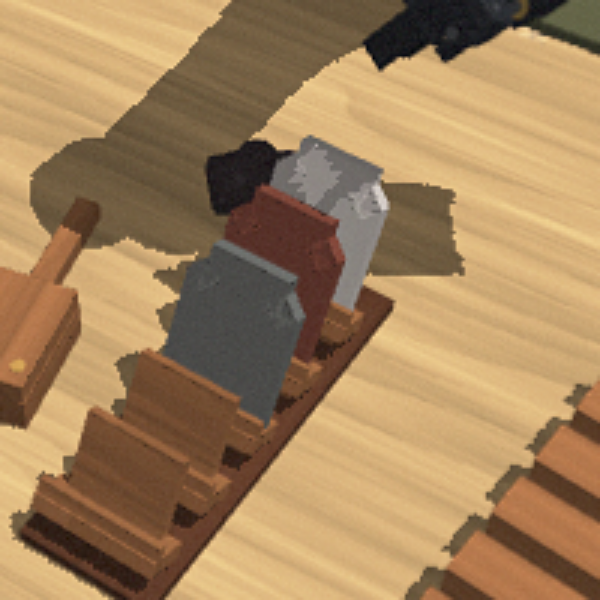

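The crop confirms three non-green slabs on the stand. The grey one, at crop (330,190), is my first target, with the gripper tips hovering behind and above it at (400,50). Descending along the slab's own axis.

Request:
{"api": "step_arm", "payload": {
  "motion": [
    {"dp":[15,0,20],"twist":[0,0,0],"hand":-0.36},
    {"dp":[31,0,40],"twist":[0,0,0],"hand":-0.36},
    {"dp":[41,0,55],"twist":[0,0,0],"hand":-0.36},
    {"dp":[51,0,70],"twist":[0,0,0],"hand":-0.36},
    {"dp":[51,0,70],"twist":[0,0,0],"hand":-0.36}
  ]
}}

```text
clock: 4.82
tool_pos: [0.4462, -0.001, 0.1132]
eef_rot: [0.719, 0.596, -0.065, 0.353]
contact_force: [0.2, -0.4, -0.5]
opening: 0.319
finger_force: 0.0
```

Request:
{"api": "step_arm", "payload": {
  "motion": [
    {"dp":[0,0,0],"twist":[0,0,0],"hand":-0.36},
    {"dp":[0,0,0],"twist":[0,0,0],"hand":-0.36}
  ]
}}

```text
clock: 5.08
tool_pos: [0.4463, -0.0001, 0.1142]
eef_rot: [0.718, 0.596, -0.064, 0.353]
contact_force: [-0.1, 0.2, -0.4]
opening: 0.318
finger_force: 0.0
```

```bash
python3 go.py stand 0 .084 -0.6
```

```text
-> stand 0 .084 -0.6 dp [-1.  -0.5  0.3] twist [0.003 0.004 0.001]
t 5.08 pos [ 4.463e-01 -1.000e-04  1.142e-01] open 0.318 F [-0.1  0.2 -0.4] ff 0.0 q [-0.44  0.89 -0.33  2.39  1.53  0.98 -2.45]
```

Close and check the force.

Request:
{"api": "step_arm", "payload": {
  "motion": [
    {"dp":[0,0,0],"twist":[0,0,0],"hand":-1},
    {"dp":[0,0,0],"twist":[0,0,0],"hand":-1},
    {"dp":[0,0,0],"twist":[0,0,0],"hand":-1},
    {"dp":[0,0,0],"twist":[0,0,0],"hand":-1}
  ],
  "force": 30
}}

```text
clock: 5.58
tool_pos: [0.4465, 0.0001, 0.1138]
eef_rot: [0.718, 0.596, -0.064, 0.353]
contact_force: [-0.5, 1.1, 4.9]
opening: 0.131
finger_force: 30.0
```

```bash
python3 go.py stand 0 .084 -0.6,stand 0 .12 -.6,stand 0 .175 -0.6
```

```text
-> stand 0 .084 -0.6 dp [-1.5 -0.4  0. ] twist [0.003 0.004 0.001]
-> stand 0 .12 -.6 dp [-21.9  -0.4 -29.6] twist [0.003 0.004 0.001]
-> stand 0 .175 -0.6 dp [-53.1  -0.2 -74.9] twist [0.003 0.004 0.001]
t 5.58 pos [4.465e-01 1.000e-04 1.138e-01] open 0.131 F [-0.5  1.1  4.9] ff 30.0 q [-0.44  0.89 -0.33  2.39  1.54  0.98 -2.45]
```

Request:
{"api": "step_arm", "payload": {
  "motion": [
    {"dp":[-6,0,-8],"twist":[0,0,0],"hand":-1},
    {"dp":[-16,0,-22],"twist":[0,0,0],"hand":-1},
    {"dp":[-28,0,-40],"twist":[0,0,0],"hand":-1},
    {"dp":[-40,0,-57],"twist":[0,0,0],"hand":-1},
    {"dp":[-52,0,-75],"twist":[0,0,0],"hand":-1}
  ]
}}

```text
clock: 6.2
tool_pos: [0.4061, 0.0018, 0.1962]
eef_rot: [0.718, 0.597, -0.065, 0.352]
contact_force: [-0.2, 0.8, -2.4]
opening: 0.133
finger_force: 30.0
```

Request:
{"api": "step_arm", "payload": {
  "motion": [
    {"dp":[0,0,0],"twist":[0,0,0],"hand":-1},
    {"dp":[0,0,0],"twist":[0,0,0],"hand":-1}
  ]
}}

```text
clock: 6.45
tool_pos: [0.4072, 0.0019, 0.1953]
eef_rot: [0.718, 0.596, -0.065, 0.353]
contact_force: [-1.0, 0.8, -3.5]
opening: 0.134
finger_force: 30.0
```

```bash
python3 go.py stand 0 .175 -0.6,slot 1 .26 -.6,slot 3 .26 -.6,slot 5 .26 -.6;  python3 - <<'E'
from kin2 import *
import go
for a in('slot 1 .22 -.6','slot 3 .22 -.6','slot 3 .084 -.6','slot 5 .22 -.6'):
    p,q=go.target(a.split());c,x=ik(p,q,1);print(a,round(np.sqrt(2*c)*1000,1),x.round(2))
E
```

```text
-> stand 0 .175 -0.6 dp [-1.7  0.1 -0.4] twist [0.002 0.003 0.001]
-> slot 1 .26 -.6 dp [ 175.2   63.2 -190.9] twist [ 0.413 -0.014 -0.183]
-> slot 3 .26 -.6 dp [ 192.6  153.2 -150.9] twist [ 0.413 -0.014 -0.183]
-> slot 5 .26 -.6 dp [ 209.9  243.2 -110.9] twist [ 0.413 -0.014 -0.183]
t 6.45 pos [0.4072 0.0019 0.1953] open 0.134 F [-1.   0.8 -3.5] ff 30.0 q [-0.49  0.68 -0.36  2.45  1.32  0.96 -2.29]
slot 1 .22 -.6 0.0 [-0.53  0.86 -0.63  1.54  0.67  1.53 -1.5 ]
slot 3 .22 -.6 0.0 [-0.68  0.89 -0.09  1.3   0.47  1.45 -1.05]
slot 3 .084 -.6 0.0 [-0.65  1.04 -0.16  1.39  0.56  1.25 -1.21]
slot 5 .22 -.6 0.0 [-0.61  1.01 -0.06  0.97  0.49  1.58 -0.87]
```

Request:
{"api": "step_arm", "payload": {
  "motion": [
    {"dp":[10,0,-30],"twist":[0.03,0,0],"hand":-1},
    {"dp":[35,5,-60],"twist":[0.1,0,-0.04],"hand":-1},
    {"dp":[70,20,-90],"twist":[0.18,0,-0.08],"hand":-1},
    {"dp":[105,35,-120],"twist":[0.27,0,-0.12],"hand":-1},
    {"dp":[140,50,-150],"twist":[0.36,0,-0.16],"hand":-1}
  ]
}}

```text
clock: 7.08
tool_pos: [0.4427, 0.2016, 0.2564]
eef_rot: [0.72, 0.63, -0.2, 0.211]
contact_force: [1.4, 1.0, -4.2]
opening: 0.133
finger_force: 30.0
```

Request:
{"api": "step_arm", "payload": {
  "motion": [
    {"dp":[0,0,0],"twist":[0,0,0],"hand":-1},
    {"dp":[0,0,0],"twist":[0,0,0],"hand":-1}
  ]
}}

```text
clock: 7.32
tool_pos: [0.4419, 0.1994, 0.2556]
eef_rot: [0.72, 0.63, -0.2, 0.213]
contact_force: [0.1, -0.8, -3.0]
opening: 0.133
finger_force: 30.0
```

```bash
python3 go.py slot 1 .22 -.6
```

```text
-> slot 1 .22 -.6 dp [ 56.8   1.5 -12.5] twist [ 0.053 -0.01  -0.02 ]
t 7.33 pos [0.4419 0.1994 0.2556] open 0.133 F [ 0.1 -0.8 -3. ] ff 30.0 q [-0.52  0.71 -0.46  1.7   0.61  1.39 -1.4 ]
```

Request:
{"api": "step_arm", "payload": {
  "motion": [
    {"dp":[30,1,-6],"twist":[0.025,-0.005,-0.01],"hand":-1},
    {"dp":[57,1.5,-12.5],"twist":[0.053,-0.01,-0.02],"hand":-1},
    {"dp":[57,1.5,-12.5],"twist":[0.053,-0.01,-0.02],"hand":-1},
    {"dp":[57,1.5,-12.5],"twist":[0.053,-0.01,-0.02],"hand":-1},
    {"dp":[57,1.5,-12.5],"twist":[0.053,-0.01,-0.02],"hand":-1}
  ]
}}

```text
clock: 7.95
tool_pos: [0.4512, 0.253, 0.2361]
eef_rot: [0.718, 0.63, -0.221, 0.195]
contact_force: [-0.2, 0.2, -3.2]
opening: 0.135
finger_force: 30.0
```

```bash
cat > held.py <<'E'
# measure the held slab against the tool: plane of its +x face seen by the scene camera
from h import *
import go
def held(beta,name='scene',save=None):
    st=r.get_state();s=cam(name,save);P=cloud(s).reshape(-1,3);P=P[~np.isnan(P[:,0])]
    q=R.from_quat(st['eef_rot']);A=q*(R.from_euler('x',beta)*go.down).inv()  # slab axes
    g=st['tool_pos']+q.apply([0,0,.003]);L=A.inv().apply(P-g)
    Q=L[(abs(L[:,0]-.006)<.012)&(abs(L[:,1])<.05)&(L[:,2]<-.03)&(L[:,2]>-.10)&(P[:,2]>.06)]
    m=np.median(Q[:,0][Q[:,0]>0]);Q=Q[abs(Q[:,0]-m)<.004]
    for _ in range(3):
        c,_,_,_=np.linalg.lstsq(np.c_[np.ones(len(Q)),Q[:,1],Q[:,2]],Q[:,0],rcond=None)
        e=Q[:,0]-np.c_[np.ones(len(Q)),Q[:,1],Q[:,2]]@c;Q=Q[abs(e)<.002]
    print(name,'n',len(Q),'face x at grip(mm, expect 6)',(c[0]*1000).round(2),'yaw',(-c[1]).round(3),'tilt dx/dz',c[2].round(3),
     'y range',(np.percentile(Q[:,1],[1,99])*1000).round(1),'bottom z',(np.percentile(Q[:,2],1)*1000).round(1),'world bottom',P[:,2][ (abs(L[:,0]-.006)<.004)&(abs(L[:,1])<.035)&(L[:,2]<-.03)&(L[:,2]>-.1)].min().round(3))
if __name__=='__main__':
    held(float(sys.argv[1]));held(float(sys.argv[1]),'top')
E
python3 go.py slot 1 .22 -.6; python3 held.py -.6
```

```text
-> slot 1 .22 -.6 dp [ 0.8 -0.3  1.5] twist [ 0.001 -0.002 -0.001]
t 7.95 pos [0.4512 0.253  0.2361] open 0.135 F [-0.2  0.2 -3.2] ff 30.0 q [-0.57  0.81 -0.47  1.54  0.57  1.48 -1.37]
scene n 979 face x at grip(mm, expect 6) 6.33 yaw 0.006 tilt dx/dz -0.008 y range [-39.8  40.2] bottom z -83.3 world bottom 0.147
top n 157 face x at grip(mm, expect 6) 7.09 yaw -0.035 tilt dx/dz 0.016 y range [-41.   33.7] bottom z -84.2 world bottom 0.146
```

```bash
cat > rackfit.py <<'E'
from h import *
from scipy.optimize import minimize
import go
edges=[(-.1275,-.10775),(-.09225,-.05775),(-.04225,-.00775),(.00775,.04225),(.05775,.09225),(.10775,.1275)]
for nm in('top0','scene0'):
    P=np.load(nm+'.npz')['P'].reshape(-1,3)
    P=P[np.all((P>[.38,.14,.0])&(P<[.72,.34,.06]),1)]
    def local(v):
        d=P[:,:2]-[v[0],v[1]];c,s=np.cos(v[2]),np.sin(v[2]);return np.c_[d@[c,s],d@[-s,c]]
    top=abs(P[:,2]-np.median(P[P[:,2]>.045,2]))<.0025
    def cost(v):
        L=local(v);m=np.zeros(len(L),bool)
        for a,b in edges:m|=(L[:,0]>a)&(L[:,0]<b)
        m&=abs(L[:,1])<.05
        # soft: number of mismatches
        s=0
        d=np.full(len(L),1.)
        for a,b in edges:d=np.minimum(d,np.maximum(np.maximum(a-L[:,0],L[:,0]-b),abs(L[:,1])-.05))
        return np.sum(np.where(top,1,-1)*np.clip(d,-.004,.004))
    best=min((minimize(cost,[x,.2384,np.radians(-7.4)],method='Nelder-Mead',options=dict(initial_simplex=[[x,.2384,-.129],[x+.002,.2384,-.129],[x,.2404,-.129],[x,.2384,-.119]],xatol=1e-5,fatol=1e-6)) for x in np.arange(.546,.554,.001)),key=lambda f:f.fun)
    L=local(best.x)[top]
    h=np.histogram(L[abs(L[:,1])<.045,0],bins=np.arange(-.13,.1301,.002))[0]
    print(nm,best.x.round(4),np.degrees(best.x[2]).round(2),best.fun);print(h)
E
python3 rackfit.py
```

```text
top0 [ 0.5495  0.2426 -0.1297] -7.43 -29.54393424803419
[ 0  9 37 33 26 35 34 30 34 36 38 14  0  0  0  0  0  0  2 38 34 36 33 35
 36 37 32 37 33 27 33 36 36 32 30 35 20  0  0  0  0  0  0  0 25 35 35 33
 30 34 32 37 34 37 35 32 31 37 36 36 40 24  0  0  0  0  0  0  0 17 35 31
 36 37 28 34 35 35 36 33 35 38 27 36 36 31 26  0  0  0  0  0  0  0 11 36
 32 37 34 38 33 36 36 35 36 33 31 27 35 34 35  1  0  0  0  0  0  0 11 34
 34 36 36 33 40 33 31 33 21  0]
scene0 [ 0.5458  0.2351 -0.1271] -7.28 -35.46838842539334
[ 0  0  1  5 31 34 39 36 37 35 24 35 43 43 17  0  0  0  0  0  1 16 38 34
 36 34 39 35 40 31 48 38 43 29 40 40 33 41 46 21  2  0  0  0  0  2 23 47
 27 33 36 49 39 40 43 38 45 36 38 42 46 35 46 44 14  0  0  0  0  0  3 26
 36 38 47 37 54 40 43 47 41 40 45 46 47 43 45 51 44 11  0  0  0  0  0  3
 33 33 48 50 50 44 43 47 40 39 51 47 46 44 52 42 55 50  3  0  0  0  0  0
  4 40 52 46 48 45 54 48 58 46]
```

```bash
sed -i 's/RC=np.array(\[.5498/RC=np.array([.5502/' go.py; python3 go.py slot 1 .13 -.6
```

```text
-> slot 1 .13 -.6 dp [51.  -0.2 76.3] twist [ 0.002 -0.003 -0.001]
t 8.05 pos [0.4513 0.2536 0.2362] open 0.13 F [ 0.6 -0.2 -3.1] ff 30.0 q [-0.57  0.81 -0.47  1.54  0.57  1.48 -1.37]
```

Request:
{"api": "step_arm", "payload": {
  "motion": [
    {"dp":[17,0,25],"twist":[0,0,0],"hand":-1},
    {"dp":[34,0,50],"twist":[0,0,0],"hand":-1},
    {"dp":[51,0,76],"twist":[0,-0.003,0],"hand":-1},
    {"dp":[51,0,76],"twist":[0,-0.003,0],"hand":-1},
    {"dp":[51,0,76],"twist":[0,-0.003,0],"hand":-1}
  ]
}}

```text
clock: 8.68
tool_pos: [0.4518, 0.2542, 0.1453]
eef_rot: [0.718, 0.63, -0.221, 0.196]
contact_force: [0.6, -0.1, -2.8]
opening: 0.137
finger_force: 30.0
```

```bash
python3 go.py slot 1 .13 -.6,slot 1 .112 -.6,slot 1 .09 -.6
python3 - <<'E'
from h import *
import held
held.held(-.6,save='x.png')
s=cam('scene');i=s['pixels'][180:380,380:560];cv2.imwrite('pics/c2.png',cv2.resize(i[:,:,::-1],None,fx=3,fy=3,interpolation=cv2.INTER_CUBIC))
E
```

```text
-> slot 1 .13 -.6 dp [-0.7 -0.4  1.5] twist [ 0.002 -0.001 -0.001]
-> slot 1 .112 -.6 dp [ 9.4 -0.4 16.4] twist [ 0.002 -0.001 -0.001]
-> slot 1 .09 -.6 dp [21.9 -0.5 34.5] twist [ 0.002 -0.001 -0.001]
t 8.68 pos [0.4518 0.2542 0.1453] open 0.137 F [ 0.6 -0.1 -2.8] ff 30.0 q [-0.59  0.93 -0.44  1.59  0.63  1.34 -1.45]
scene n 764 face x at grip(mm, expect 6) 6.95 yaw 0.002 tilt dx/dz -0.005 y range [-39.6  39.6] bottom z -82.2 world bottom 0.048
```

View pics/c2.png

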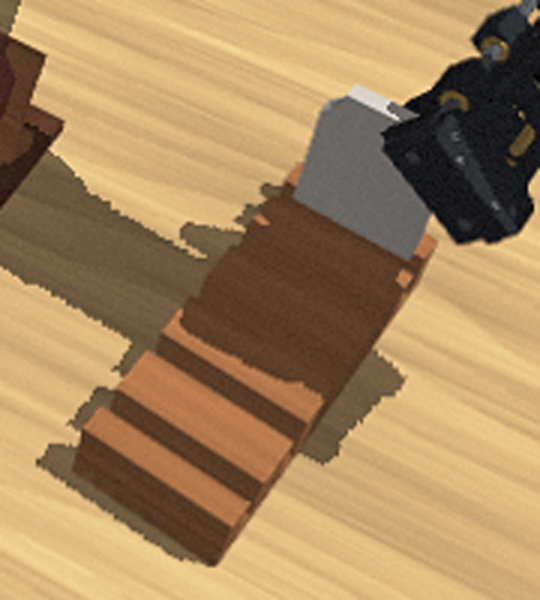

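Slab is over groove 1 at crop (360,180), aligned with the rack. I lower it slowly.

Request:
{"api": "step_arm", "payload": {
  "motion": [
    {"dp":[3,-0.4,6],"twist":[0,0,0],"hand":-1},
    {"dp":[6,-0.4,11],"twist":[0,0,0],"hand":-1},
    {"dp":[9,-0.4,16],"twist":[0,0,0],"hand":-1},
    {"dp":[12,-0.4,20],"twist":[0,0,0],"hand":-1}
  ]
}}

```text
clock: 9.28
tool_pos: [0.4508, 0.2525, 0.1204]
eef_rot: [0.718, 0.63, -0.222, 0.196]
contact_force: [-1.0, -0.2, -3.9]
opening: 0.131
finger_force: 30.0
```

```bash
python3 go.py slot 1 .09 -.6,slot 1 .085 -.6,slot 1 .083 -.6
```

```text
-> slot 1 .09 -.6 dp [ 9.4  0.3 12.9] twist [ 0.001  0.    -0.001]
-> slot 1 .085 -.6 dp [12.2  0.3 17.1] twist [ 0.001  0.    -0.001]
-> slot 1 .083 -.6 dp [13.3  0.3 18.7] twist [ 0.001  0.    -0.001]
t 9.28 pos [0.4508 0.2525 0.1204] open 0.131 F [-1.  -0.2 -3.9] ff 30.0 q [-0.59  0.96 -0.43  1.6   0.65  1.3  -1.48]
```

Request:
{"api": "step_arm", "payload": {
  "motion": [
    {"dp":[3,0,4],"twist":[0,0,0],"hand":-1},
    {"dp":[6,0,8],"twist":[0,0,0],"hand":-1},
    {"dp":[9,0,12],"twist":[0,0,0],"hand":-1},
    {"dp":[11,0,15],"twist":[0,0,0],"hand":-1},
    {"dp":[11,0,15],"twist":[0,0,0],"hand":-1}
  ]
}}

```text
clock: 9.9
tool_pos: [0.4509, 0.2531, 0.1021]
eef_rot: [0.718, 0.63, -0.222, 0.196]
contact_force: [0.3, -0.5, -2.0]
opening: 0.13
finger_force: 30.0
```

```bash
python3 go.py slot 1 .085 -.6,slot 1 .083 -.6; python3 held.py -.6
```

```text
-> slot 1 .085 -.6 dp [1.3 0.4 2.3] twist [ 0.001  0.    -0.001]
-> slot 1 .083 -.6 dp [2.5 0.4 4. ] twist [ 0.001  0.    -0.001]
t 9.9 pos [0.4509 0.2531 0.1021] open 0.13 F [ 0.3 -0.5 -2. ] ff 30.0 q [-0.59  0.99 -0.43  1.6   0.66  1.27 -1.49]
scene n 122 face x at grip(mm, expect 6) 8.33 yaw 0.008 tilt dx/dz 0.039 y range [-40.4  35.2] bottom z -39.6 world bottom 0.047
top n 21 face x at grip(mm, expect 6) 5.17 yaw -0.006 tilt dx/dz -0.005 y range [-39.4  10.7] bottom z -38.9 world bottom 0.038
```

Step down until the vertical force shows floor contact.

Request:
{"api": "step_arm", "payload": {
  "motion": [
    {"dp":[0.6,0,0.8],"twist":[0,0,0],"hand":-1},
    {"dp":[1.1,0,1.7],"twist":[0,0,0],"hand":-1},
    {"dp":[1.1,0,1.7],"twist":[0,0,0],"hand":-1}
  ]
}}

```text
clock: 10.38
tool_pos: [0.451, 0.2531, 0.1003]
eef_rot: [0.718, 0.63, -0.221, 0.196]
contact_force: [-0.2, 0.1, -3.4]
opening: 0.138
finger_force: 30.0
```

Request:
{"api": "step_arm", "payload": {
  "motion": [
    {"dp":[0.6,0,0.8],"twist":[0,0,0],"hand":-1},
    {"dp":[0.6,0,0.8],"twist":[0,0,0],"hand":-1}
  ]
}}

```text
clock: 10.62
tool_pos: [0.4511, 0.2534, 0.0995]
eef_rot: [0.718, 0.631, -0.221, 0.196]
contact_force: [-0.3, 0.6, -1.5]
opening: 0.134
finger_force: 30.0
```

```bash
python3 go.py slot 1 .083 -.6
```

```text
-> slot 1 .083 -.6 dp [0.7 0.3 1.9] twist [ 0.002 -0.    -0.001]
t 10.62 pos [0.4511 0.2534 0.0995] open 0.134 F [-0.3  0.6 -1.5] ff 30.0 q [-0.59  1.   -0.43  1.61  0.67  1.27 -1.49]
```

Request:
{"api": "step_arm", "payload": {
  "motion": [
    {"dp":[0.6,0,0.8],"twist":[0,0,0],"hand":-1},
    {"dp":[0.6,0,0.8],"twist":[0,0,0],"hand":-1}
  ]
}}

```text
clock: 10.88
tool_pos: [0.4512, 0.2538, 0.0992]
eef_rot: [0.718, 0.631, -0.221, 0.196]
contact_force: [0.9, 2.6, 5.4]
opening: 0.13
finger_force: 30.0
```

Request:
{"api": "step_arm", "payload": {
  "motion": [
    {"dp":[0.6,0,0.8],"twist":[0,0,0],"hand":-1},
    {"dp":[0.6,0,0.8],"twist":[0,0,0],"hand":-1},
    {"dp":[0.6,0,0.8],"twist":[0,0,0],"hand":-1}
  ]
}}

```text
clock: 11.25
tool_pos: [0.4513, 0.2542, 0.0989]
eef_rot: [0.718, 0.631, -0.221, 0.196]
contact_force: [-0.5, 4.3, 11.1]
opening: 0.132
finger_force: 30.0
```

Request:
{"api": "step_arm", "payload": {
  "motion": [
    {"dp":[-0.4,0,-0.7],"twist":[0,0,0],"hand":-0.5},
    {"dp":[-0.4,0,-0.7],"twist":[0,0,0],"hand":-0.36},
    {"dp":[-0.4,0,-0.7],"twist":[0,0,0],"hand":-0.36},
    {"dp":[-0.4,0,-0.7],"twist":[0,0,0],"hand":-0.36}
  ]
}}

```text
clock: 11.75
tool_pos: [0.451, 0.2531, 0.098]
eef_rot: [0.718, 0.63, -0.222, 0.196]
contact_force: [0.2, 0.7, 0.5]
opening: 0.322
finger_force: 0.0
```

Request:
{"api": "step_arm", "payload": {
  "motion": [
    {"dp":[-14,0,-20],"twist":[0,0,0],"hand":-0.36},
    {"dp":[-34,0,-50],"twist":[0,0,0],"hand":-0.36},
    {"dp":[-56,0,-82],"twist":[0,0,0],"hand":-0.36},
    {"dp":[-79,0,-115],"twist":[0,0,0],"hand":-0.36},
    {"dp":[-79,0,-115],"twist":[0,0,0],"hand":-0.36}
  ]
}}

```text
clock: 12.38
tool_pos: [0.4517, 0.2545, 0.2417]
eef_rot: [0.719, 0.63, -0.218, 0.195]
contact_force: [0.2, -0.1, -0.2]
opening: 0.322
finger_force: 0.0
```

```bash
python3 go.py stand 1 .2 -.5,stand 1 .17 -.5
python3 - <<'E'
from h import *
s=cam('scene','after1.png');P=cloud(s)
Q=P[(P[...,2]>.08)&(P[...,2]<.15)&(abs(P[...,1]-.25)<.06)&(abs(P[...,0]-.45)<.04)]
print(len(Q),'top z',np.percentile(Q[:,2],[50,98,99.5]))
from m import sel
Q=sel(P,[.40,.19,.06],[.5,.31,.11]);c=Q.mean(0);n=np.linalg.svd(Q-c)[2][2];print(n)
import slab
d=slab.fit(P,.513);print({k:np.round(v,4) for k,v in d.items()})
E
```

```text
-> stand 1 .2 -.5 dp [-198.    32.5  160.9] twist [-0.415  0.111  0.158]
-> stand 1 .17 -.5 dp [-181.9   45.2  182.9] twist [-0.415  0.111  0.158]
t 12.38 pos [0.4517 0.2545 0.2417] open 0.322 F [ 0.2 -0.1 -0.2] ff 0.0 q [-0.57  0.8  -0.47  1.53  0.57  1.49 -1.37]
767 top z [0.10148616 0.11869642 0.11955592]
top table z -0.0006
top rack 4084 [0.5485 0.2386] [0.1012 0.2552] 82.56 z 0.0519
top holder 1645 [ 0.6185 -0.1584] [0.0903 0.0813] 9.89 z 0.0454
top scraper 1378 [ 0.5   -0.325] [0.2384 0.1495] 0.26 z 0.0055
scene table z -0.0001
scene rack 5187 [0.551 0.238] [0.101  0.2577] 82.69 z 0.0514
scene holder 1493 [ 0.6186 -0.1586] [0.0935 0.0808] 9.8 z 0.0456
scene scraper 1163 [ 0.5003 -0.325 ] [0.1487 0.2397] 89.69 z 0.0051
top 0 [(np.float64(0.444), np.int64(36)), (np.float64(0.448), np.int64(71)), (np.float64(0.452), np.int64(92)), (np.float64(0.456), np.int64(525)), (np.float64(0.46), np.int64(55)), (np.float64(0.496), np.int64(44)), (np.float64(0.5), np.int64(55))] y [-0.042  -0.0037  0.0356]
scene 0 [(np.float64(0.444), np.int64(17)), (np.float64(0.448), np.int64(26)), (np.float
[... 905 characters left out ...]
.float64(0.548), np.int64(75)), (np.float64(0.552), np.int64(90)), (np.float64(0.556), np.int64(458)), (np.float64(0.56), np.int64(26))] y [-0.0442 -0.0047  0.0343]
scene 2 [(np.float64(0.544), np.int64(17)), (np.float64(0.548), np.int64(46)), (np.float64(0.552), np.int64(147)), (np.float64(0.556), np.int64(756)), (np.float64(0.56), np.int64(196))] y [-0.0447 -0.0023  0.0341]
[ 0.99337279 -0.10917256  0.03594226]
{'n': np.int64(840), 'yaw': np.float64(-2.4968), 'lean': np.float64(0.4364), 'w': np.float64(0.0793), 'yc': np.float64(0.0159), 'yt': np.float64(0.0162), 'top': array([ 0.4935, -0.0056,  0.1315]), 'bottom': array([ 0.5379, -0.0076,  0.0364]), 'z': array([-0.4223,  0.0184,  0.9063])}
```

Request:
{"api": "step_arm", "payload": {
  "motion": [
    {"dp":[-40,6,10],"twist":[-0.08,0.02,0.03],"hand":-0.36},
    {"dp":[-80,12,50],"twist":[-0.16,0.04,0.06],"hand":-0.36},
    {"dp":[-120,18,90],"twist":[-0.25,0.07,0.1],"hand":-0.36},
    {"dp":[-160,25,125],"twist":[-0.33,0.09,0.13],"hand":-0.36},
    {"dp":[-198,32.5,161],"twist":[-0.415,0.111,0.158],"hand":-0.36}
  ]
}}

```text
clock: 13.05
tool_pos: [0.4502, -0.0029, 0.2173]
eef_rot: [0.721, 0.614, -0.032, 0.321]
contact_force: [1.9, 0.2, -1.0]
opening: 0.319
finger_force: 0.0
```

Request:
{"api": "step_arm", "payload": {
  "motion": [
    {"dp":[0,0,0],"twist":[0,0,0],"hand":-0.36},
    {"dp":[0,0,0],"twist":[0,0,0],"hand":-0.36},
    {"dp":[0,0,0],"twist":[0,0,0],"hand":-0.36}
  ]
}}

```text
clock: 13.42
tool_pos: [0.4521, 0.001, 0.217]
eef_rot: [0.721, 0.614, -0.032, 0.32]
contact_force: [0.4, 1.3, 0.8]
opening: 0.32
finger_force: 0.0
```

```bash
python3 go.py stand 1 .2 -.5,stand 1 .15 -.5,stand 1 .084 -.5; python3 t.py 2>/dev/null | grep -c xx
```

```text
-> stand 1 .2 -.5 dp [-3.5  0.3 -0.7] twist [-0.005  0.005  0.005]
-> stand 1 .15 -.5 dp [20.7  0.7 43.1] twist [-0.005  0.005  0.005]
-> stand 1 .084 -.5 dp [ 52.6   1.2 100.8] twist [-0.005  0.005  0.005]
t 13.43 pos [0.4521 0.001  0.217 ] open 0.32 F [0.4 1.3 0.8] ff 0.0 q [-0.41  0.58 -0.27  2.36  1.34  0.83 -2.05]
0
```

Request:
{"api": "step_arm", "payload": {
  "motion": [
    {"dp":[10,0.5,22],"twist":[-0.005,0.005,0.005],"hand":-0.36},
    {"dp":[21,1,43],"twist":[-0.005,0.005,0.005],"hand":-0.36},
    {"dp":[36,1,70],"twist":[-0.005,0.005,0.005],"hand":-0.36},
    {"dp":[45,1,87],"twist":[-0.005,0.005,0.005],"hand":-0.36},
    {"dp":[52.5,1,101],"twist":[-0.005,0.005,0.005],"hand":-0.36}
  ]
}}

```text
clock: 14.05
tool_pos: [0.5007, -0.0051, 0.1133]
eef_rot: [0.721, 0.613, -0.028, 0.321]
contact_force: [0.1, 0.5, 0.9]
opening: 0.321
finger_force: 0.0
```

Request:
{"api": "step_arm", "payload": {
  "motion": [
    {"dp":[0,0,0],"twist":[0,0,0],"hand":-0.36},
    {"dp":[0,0,0],"twist":[0,0,0],"hand":-0.36},
    {"dp":[0,0,0],"twist":[0,0,0],"hand":-0.36}
  ]
}}

```text
clock: 14.42
tool_pos: [0.4997, -0.006, 0.1151]
eef_rot: [0.721, 0.613, -0.028, 0.321]
contact_force: [0.1, -0.1, 0.2]
opening: 0.323
finger_force: 0.0
```

```bash
python3 go.py stand 1 .084 -.5
```

```text
-> stand 1 .084 -.5 dp [ 2.3  0.8 -0.1] twist [-0.     0.001  0.   ]
t 14.43 pos [ 0.4997 -0.006   0.1151] open 0.323 F [ 0.1 -0.1  0.2] ff 0.0 q [-0.36  0.84 -0.24  2.32  1.65  0.83 -2.33]
```

Request:
{"api": "step_arm", "payload": {
  "motion": [
    {"dp":[2.3,0.8,0],"twist":[0,0,0],"hand":-0.36},
    {"dp":[2.3,0.8,0],"twist":[0,0,0],"hand":-1},
    {"dp":[2.3,0.8,0],"twist":[0,0,0],"hand":-1},
    {"dp":[2.3,0.8,0],"twist":[0,0,0],"hand":-1},
    {"dp":[2.3,0.8,0],"twist":[0,0,0],"hand":-1}
  ]
}}

```text
clock: 15.05
tool_pos: [0.5011, -0.0043, 0.1139]
eef_rot: [0.721, 0.613, -0.029, 0.321]
contact_force: [-0.7, 0.4, 2.7]
opening: 0.132
finger_force: 30.0
```

```bash
python3 go.py stand 1 .084 -.5,stand 1 .175 -.5
```

```text
-> stand 1 .084 -.5 dp [-0.1  0.1 -0.6] twist [-0.001  0.002  0.001]
-> stand 1 .175 -.5 dp [-43.8   0.  -80.4] twist [-0.001  0.002  0.001]
t 15.05 pos [ 0.5011 -0.0043  0.1139] open 0.132 F [-0.7  0.4  2.7] ff 30.0 q [-0.36  0.84 -0.24  2.31  1.64  0.83 -2.32]
```

Request:
{"api": "step_arm", "payload": {
  "motion": [
    {"dp":[-4,0,-8],"twist":[0,0,0],"hand":-1},
    {"dp":[-13,0,-23],"twist":[0,0,0],"hand":-1},
    {"dp":[-23,0,-42],"twist":[0,0,0],"hand":-1},
    {"dp":[-33,0,-61],"twist":[0,0,0],"hand":-1},
    {"dp":[-44,0,-80],"twist":[0,0,0],"hand":-1}
  ]
}}

```text
clock: 15.68
tool_pos: [0.4607, -0.0024, 0.1966]
eef_rot: [0.721, 0.613, -0.029, 0.32]
contact_force: [0.8, -0.4, -2.9]
opening: 0.138
finger_force: 30.0
```

Request:
{"api": "step_arm", "payload": {
  "motion": [
    {"dp":[0,0,-20],"twist":[0,0,0],"hand":-1},
    {"dp":[0,0,-40],"twist":[0,0,0],"hand":-1},
    {"dp":[0,0,-40],"twist":[0,0,0],"hand":-1},
    {"dp":[0,0,-40],"twist":[0,0,0],"hand":-1}
  ]
}}

```text
clock: 16.18
tool_pos: [0.4475, 0.0169, 0.2276]
eef_rot: [0.721, 0.613, -0.029, 0.321]
contact_force: [-0.2, -0.3, -3.3]
opening: 0.134
finger_force: 30.0
```

```bash
python3 go.py slot 3 .24 -.5
```

```text
-> slot 3 .24 -.5 dp [206.5  95.  -96.4] twist [ 0.425 -0.016 -0.141]
t 16.18 pos [0.4475 0.0169 0.2276] open 0.134 F [-0.2 -0.3 -3.3] ff 30.0 q [-0.46  0.55 -0.26  2.35  1.27  0.84 -2.01]
```

Request:
{"api": "step_arm", "payload": {
  "motion": [
    {"dp":[35,10,-25],"twist":[0.08,0,-0.03],"hand":-1},
    {"dp":[75,30,-45],"twist":[0.16,0,-0.05],"hand":-1},
    {"dp":[118,52,-63],"twist":[0.25,-0.01,-0.08],"hand":-1},
    {"dp":[162,74,-80],"twist":[0.34,-0.01,-0.11],"hand":-1},
    {"dp":[206.5,95,-96],"twist":[0.425,-0.016,-0.141],"hand":-1}
  ]
}}

```text
clock: 16.8
tool_pos: [0.5518, 0.2397, 0.254]
eef_rot: [0.728, 0.639, -0.187, 0.163]
contact_force: [1.4, 0.7, -3.5]
opening: 0.128
finger_force: 30.0
```

Request:
{"api": "step_arm", "payload": {
  "motion": [
    {"dp":[0,0,0],"twist":[0,0,0],"hand":-1},
    {"dp":[0,0,0],"twist":[0,0,0],"hand":-1},
    {"dp":[0,0,0],"twist":[0,0,0],"hand":-1}
  ]
}}

```text
clock: 17.18
tool_pos: [0.55, 0.2381, 0.2546]
eef_rot: [0.728, 0.639, -0.187, 0.164]
contact_force: [0.4, -0.0, -2.3]
opening: 0.133
finger_force: 30.0
```

```bash
python3 go.py slot 3 .24 -.5,slot 3 .132 -.5; python3 held.py -.5
```

```text
-> slot 3 .24 -.5 dp [ 1.4  0.2 -0.8] twist [0.    0.003 0.   ]
-> slot 3 .132 -.5 dp [53.5  0.2 93.8] twist [0.    0.003 0.   ]
t 17.18 pos [0.55   0.2381 0.2546] open 0.133 F [ 0.4 -0.  -2.3] ff 30.0 q [-0.5   0.82 -0.36  1.34  0.55  1.48 -1.12]
scene n 1060 face x at grip(mm, expect 6) 7.18 yaw -0.008 tilt dx/dz -0.003 y range [-37.9  40.5] bottom z -83.7 world bottom 0.165
top n 52 face x at grip(mm, expect 6) 6.51 yaw -0.016 tilt dx/dz -0.003 y range [-38.9  24.2] bottom z -82.6 world bottom 0.171
```

Request:
{"api": "step_arm", "payload": {
  "motion": [
    {"dp":[18,0,31],"twist":[0,0.003,0],"hand":-1},
    {"dp":[36,0,62],"twist":[0,0.003,0],"hand":-1},
    {"dp":[53.5,0.2,94],"twist":[0,0.003,0],"hand":-1},
    {"dp":[53.5,0.2,94],"twist":[0,0.003,0],"hand":-1},
    {"dp":[53.5,0.2,94],"twist":[0,0.003,0],"hand":-1}
  ]
}}

```text
clock: 17.9
tool_pos: [0.552, 0.242, 0.1483]
eef_rot: [0.728, 0.64, -0.183, 0.163]
contact_force: [0.0, 0.1, -2.2]
opening: 0.131
finger_force: 30.0
```

```bash
python3 go.py slot 3 .132 -.5,slot 3 .112 -.5,slot 3 .088 -.5; python3 held.py -.5
```

```text
-> slot 3 .132 -.5 dp [-1.4 -1.3  2.6] twist [ 0.003 -0.004 -0.001]
-> slot 3 .112 -.5 dp [ 8.1 -1.4 20.2] twist [ 0.003 -0.004 -0.001]
-> slot 3 .088 -.5 dp [19.5 -1.4 41.3] twist [ 0.003 -0.004 -0.001]
t 17.9 pos [0.552  0.242  0.1483] open 0.131 F [ 0.   0.1 -2.2] ff 30.0 q [-0.51  0.95 -0.35  1.41  0.6   1.3  -1.21]
scene n 720 face x at grip(mm, expect 6) 7.06 yaw -0.019 tilt dx/dz -0.006 y range [-37.8  40.3] bottom z -84.0 world bottom 0.047
top n 38 face x at grip(mm, expect 6) 6.5 yaw -0.02 tilt dx/dz -0.004 y range [-39.1  16.9] bottom z -84.0 world bottom 0.049
```

Request:
{"api": "step_arm", "payload": {
  "motion": [
    {"dp":[-1,-1.5,3],"twist":[0,-0.003,0],"hand":-1},
    {"dp":[-1,-1.5,3],"twist":[0,-0.003,0],"hand":-1},
    {"dp":[3,-1.5,10],"twist":[0,-0.003,0],"hand":-1},
    {"dp":[6,-1.5,16],"twist":[0,-0.003,0],"hand":-1},
    {"dp":[9,-1.5,21],"twist":[0,-0.003,0],"hand":-1}
  ]
}}

```text
clock: 18.62
tool_pos: [0.5495, 0.2397, 0.1232]
eef_rot: [0.728, 0.64, -0.186, 0.164]
contact_force: [0.3, 0.2, -3.6]
opening: 0.129
finger_force: 30.0
```

```bash
python3 go.py slot 3 .088 -.5,slot 3 .084 -.5
```

```text
-> slot 3 .088 -.5 dp [ 9.9  0.9 18. ] twist [0.001 0.    0.   ]
-> slot 3 .084 -.5 dp [11.9  0.9 21.5] twist [0.001 0.    0.   ]
t 18.62 pos [0.5495 0.2397 0.1232] open 0.129 F [ 0.3  0.2 -3.6] ff 30.0 q [-0.51  0.98 -0.34  1.43  0.62  1.27 -1.23]
```

Request:
{"api": "step_arm", "payload": {
  "motion": [
    {"dp":[2.5,0.5,4.5],"twist":[0,0,0],"hand":-1},
    {"dp":[5,0.5,9],"twist":[0,0,0],"hand":-1},
    {"dp":[7.5,0.5,13.5],"twist":[0,0,0],"hand":-1},
    {"dp":[9.9,0.5,18],"twist":[0,0,0],"hand":-1},
    {"dp":[9.9,0.5,18],"twist":[0,0,0],"hand":-1}
  ]
}}

```text
clock: 19.25
tool_pos: [0.55, 0.2398, 0.103]
eef_rot: [0.728, 0.64, -0.186, 0.164]
contact_force: [0.2, 0.5, -2.9]
opening: 0.137
finger_force: 30.0
```

Request:
{"api": "step_arm", "payload": {
  "motion": [
    {"dp":[0.5,0,1],"twist":[0,0,0],"hand":-1},
    {"dp":[1,0,1.8],"twist":[0,0,0],"hand":-1},
    {"dp":[1,0,1.8],"twist":[0,0,0],"hand":-1}
  ]
}}

```text
clock: 19.62
tool_pos: [0.5502, 0.24, 0.1014]
eef_rot: [0.728, 0.64, -0.185, 0.164]
contact_force: [-0.5, 0.1, -3.2]
opening: 0.134
finger_force: 30.0
```

```bash
python3 go.py slot 3 .084 -.5
```

```text
-> slot 3 .084 -.5 dp [1.1 0.2 2.6] twist [ 0.001 -0.    -0.   ]
t 19.62 pos [0.5502 0.24   0.1014] open 0.134 F [-0.5  0.1 -3.2] ff 30.0 q [-0.51  1.   -0.34  1.44  0.63  1.24 -1.25]
```

Request:
{"api": "step_arm", "payload": {
  "motion": [
    {"dp":[0.5,0,0.9],"twist":[0,0,0],"hand":-1},
    {"dp":[0.7,0,1.5],"twist":[0,0,0],"hand":-1},
    {"dp":[0.7,0,1.5],"twist":[0,0,0],"hand":-1}
  ]
}}

```text
clock: 20.0
tool_pos: [0.5502, 0.2398, 0.0997]
eef_rot: [0.728, 0.64, -0.185, 0.164]
contact_force: [-0.0, -1.0, -2.5]
opening: 0.134
finger_force: 30.0
```

Request:
{"api": "step_arm", "payload": {
  "motion": [
    {"dp":[0.5,0,0.8],"twist":[0,0,0],"hand":-1},
    {"dp":[0.5,0,0.8],"twist":[0,0,0],"hand":-1}
  ]
}}

```text
clock: 20.25
tool_pos: [0.5504, 0.2403, 0.0993]
eef_rot: [0.728, 0.64, -0.185, 0.164]
contact_force: [-0.7, 0.3, 0.5]
opening: 0.135
finger_force: 30.0
```

Request:
{"api": "step_arm", "payload": {
  "motion": [
    {"dp":[0.3,0,0.6],"twist":[0,0,0],"hand":-1},
    {"dp":[0.3,0,0.6],"twist":[0,0,0],"hand":-1}
  ]
}}

```text
clock: 20.5
tool_pos: [0.5505, 0.2405, 0.0991]
eef_rot: [0.728, 0.64, -0.185, 0.164]
contact_force: [-0.3, 1.5, 4.4]
opening: 0.133
finger_force: 30.0
```

Contact with the floor. Release and retreat.

Request:
{"api": "step_arm", "payload": {
  "motion": [
    {"dp":[0,0,0],"twist":[0,0,0],"hand":-0.5},
    {"dp":[0,0,0],"twist":[0,0,0],"hand":-0.36},
    {"dp":[0,0,0],"twist":[0,0,0],"hand":-0.36},
    {"dp":[0,0,0],"twist":[0,0,0],"hand":-0.36}
  ]
}}

```text
clock: 21.0
tool_pos: [0.5502, 0.2397, 0.0979]
eef_rot: [0.728, 0.64, -0.186, 0.164]
contact_force: [-0.5, 0.3, 0.0]
opening: 0.324
finger_force: 0.0
```

Request:
{"api": "step_arm", "payload": {
  "motion": [
    {"dp":[-10,0,-18],"twist":[0,0,0],"hand":-0.36},
    {"dp":[-26,0,-48],"twist":[0,0,0],"hand":-0.36},
    {"dp":[-44,0,-81],"twist":[0,0,0],"hand":-0.36},
    {"dp":[-68,0,-125],"twist":[0,0,0],"hand":-0.36},
    {"dp":[-68,0,-125],"twist":[0,0,0],"hand":-0.36}
  ]
}}

```text
clock: 21.62
tool_pos: [0.5518, 0.2418, 0.2456]
eef_rot: [0.729, 0.639, -0.181, 0.164]
contact_force: [0.5, 0.3, -0.6]
opening: 0.321
finger_force: 0.0
```

```bash
python3 go.py stand 2 .2 -.45,stand 2 .084 -.45
```

```text
-> stand 2 .2 -.45 dp [-204.9  -14.1  139.7] twist [-0.424  0.061  0.126]
-> stand 2 .084 -.45 dp [-151.5   34.6  230.5] twist [-0.424  0.061  0.126]
t 21.62 pos [0.5518 0.2418 0.2456] open 0.321 F [ 0.5  0.3 -0.6] ff 0.0 q [-0.5   0.83 -0.36  1.35  0.56  1.46 -1.13]
```

Request:
{"api": "step_arm", "payload": {
  "motion": [
    {"dp":[-41,-3,15],"twist":[-0.08,0.01,0.02],"hand":-0.36},
    {"dp":[-82,-6,45],"twist":[-0.17,0.02,0.05],"hand":-0.36},
    {"dp":[-123,-9,75],"twist":[-0.25,0.035,0.075],"hand":-0.36},
    {"dp":[-164,-12,108],"twist":[-0.34,0.05,0.1],"hand":-0.36},
    {"dp":[-205,-14,140],"twist":[-0.424,0.061,0.126],"hand":-0.36}
  ]
}}

```text
clock: 22.25
tool_pos: [0.5056, -0.0008, 0.2174]
eef_rot: [0.721, 0.622, -0.016, 0.305]
contact_force: [2.2, -1.3, 0.5]
opening: 0.321
finger_force: 0.0
```

Request:
{"api": "step_arm", "payload": {
  "motion": [
    {"dp":[0,0,0],"twist":[0,0,0],"hand":-0.36},
    {"dp":[0,0,0],"twist":[0,0,0],"hand":-0.36},
    {"dp":[0,0,0],"twist":[0,0,0],"hand":-0.36}
  ]
}}

```text
clock: 22.62
tool_pos: [0.5082, 0.0031, 0.2171]
eef_rot: [0.721, 0.622, -0.016, 0.304]
contact_force: [0.2, -0.4, 0.7]
opening: 0.32
finger_force: 0.0
```

```bash
python3 go.py stand 2 .2 -.45,stand 2 .084 -.45
```

```text
-> stand 2 .2 -.45 dp [-5.  -0.6 -0.7] twist [-0.008  0.006  0.007]
-> stand 2 .084 -.45 dp [ 46.1   0.6 103.5] twist [-0.008  0.006  0.007]
t 22.62 pos [0.5082 0.0031 0.2171] open 0.32 F [ 0.2 -0.4  0.7] ff 0.0 q [-0.41  0.58 -0.12  2.24  1.32  0.7  -1.86]
```

Request:
{"api": "step_arm", "payload": {
  "motion": [
    {"dp":[6,0,21],"twist":[-0.008,0.006,0.007],"hand":-0.36},
    {"dp":[16,0,42],"twist":[-0.008,0.006,0.007],"hand":-0.36},
    {"dp":[27,0.5,65],"twist":[-0.008,0.006,0.007],"hand":-0.36},
    {"dp":[37,0.6,85],"twist":[-0.008,0.006,0.007],"hand":-0.36},
    {"dp":[46,0.6,103.5],"twist":[-0.008,0.006,0.007],"hand":-0.36}
  ]
}}

```text
clock: 23.25
tool_pos: [0.5559, -0.0041, 0.1134]
eef_rot: [0.722, 0.621, -0.01, 0.305]
contact_force: [1.0, 0.1, 0.2]
opening: 0.324
finger_force: 0.0
```

Request:
{"api": "step_arm", "payload": {
  "motion": [
    {"dp":[0,0,0],"twist":[0,0,0],"hand":-0.36},
    {"dp":[0,0,0],"twist":[0,0,0],"hand":-0.36},
    {"dp":[0,0,0],"twist":[0,0,0],"hand":-0.36}
  ]
}}

```text
clock: 23.62
tool_pos: [0.5546, -0.0052, 0.1152]
eef_rot: [0.722, 0.621, -0.011, 0.306]
contact_force: [-0.4, -0.4, 0.8]
opening: 0.322
finger_force: 0.0
```

```bash
python3 go.py stand 2 .084 -.45
```

```text
-> stand 2 .084 -.45 dp [2.2 0.9 0.1] twist [-0.001  0.002 -0.   ]
t 23.62 pos [ 0.5546 -0.0052  0.1152] open 0.322 F [-0.4 -0.4  0.8] ff 0.0 q [-0.37  0.82 -0.09  2.19  1.64  0.67 -2.17]
```

Request:
{"api": "step_arm", "payload": {
  "motion": [
    {"dp":[2.2,0.8,0],"twist":[0,0,0],"hand":-0.36},
    {"dp":[2.2,0.8,0],"twist":[0,0,0],"hand":-1},
    {"dp":[2.2,0.8,0],"twist":[0,0,0],"hand":-1},
    {"dp":[2.2,0.8,0],"twist":[0,0,0],"hand":-1},
    {"dp":[2.2,0.8,0],"twist":[0,0,0],"hand":-1}
  ]
}}

```text
clock: 24.25
tool_pos: [0.5559, -0.0037, 0.1141]
eef_rot: [0.722, 0.621, -0.011, 0.306]
contact_force: [-0.4, 1.5, 3.8]
opening: 0.134
finger_force: 30.0
```

```bash
python3 go.py stand 2 .084 -.45,stand 2 .175 -.45
```

```text
-> stand 2 .084 -.45 dp [ 0.1  0.2 -0.4] twist [-0.001  0.003 -0.   ]
-> stand 2 .175 -.45 dp [-39.7   0.1 -82.3] twist [-0.001  0.003 -0.   ]
t 24.25 pos [ 0.5559 -0.0037  0.1141] open 0.134 F [-0.4  1.5  3.8] ff 30.0 q [-0.37  0.83 -0.09  2.19  1.63  0.67 -2.17]
```

Request:
{"api": "step_arm", "payload": {
  "motion": [
    {"dp":[-4,0,-8],"twist":[0,0,0],"hand":-1},
    {"dp":[-12,0,-25],"twist":[0,0,0],"hand":-1},
    {"dp":[-21,0,-44],"twist":[0,0,0],"hand":-1},
    {"dp":[-30,0,-63],"twist":[0,0,0],"hand":-1},
    {"dp":[-40,0,-82],"twist":[0,0,0],"hand":-1}
  ]
}}

```text
clock: 24.88
tool_pos: [0.5151, -0.0018, 0.1964]
eef_rot: [0.722, 0.621, -0.012, 0.304]
contact_force: [-0.3, -0.5, -3.3]
opening: 0.133
finger_force: 30.0
```

Request:
{"api": "step_arm", "payload": {
  "motion": [
    {"dp":[0,0,-20],"twist":[0,0,0],"hand":-1},
    {"dp":[0,0,-40],"twist":[0,0,0],"hand":-1},
    {"dp":[0,0,-40],"twist":[0,0,0],"hand":-1},
    {"dp":[0,0,-40],"twist":[0,0,0],"hand":-1}
  ]
}}

```text
clock: 25.38
tool_pos: [0.5017, 0.0157, 0.2283]
eef_rot: [0.722, 0.621, -0.012, 0.305]
contact_force: [0.2, -0.3, -3.9]
opening: 0.134
finger_force: 30.0
```

```bash
python3 go.py slot 5 .24 -.45
```

```text
-> slot 5 .24 -.45 dp [211.2 135.7 -64.1] twist [ 0.431 -0.015 -0.12 ]
t 25.38 pos [0.5017 0.0157 0.2283] open 0.134 F [ 0.2 -0.3 -3.9] ff 30.0 q [-0.45  0.56 -0.11  2.24  1.27  0.71 -1.84]
```

Request:
{"api": "step_arm", "payload": {
  "motion": [
    {"dp":[38,18,-18],"twist":[0.08,0,-0.02],"hand":-1},
    {"dp":[80,45,-32],"twist":[0.16,0,-0.05],"hand":-1},
    {"dp":[124,75,-44],"twist":[0.25,-0.01,-0.07],"hand":-1},
    {"dp":[168,105,-54],"twist":[0.34,-0.01,-0.1],"hand":-1},
    {"dp":[211,135.5,-64],"twist":[0.431,-0.015,-0.12],"hand":-1}
  ]
}}

```text
clock: 26.0
tool_pos: [0.6482, 0.223, 0.2539]
eef_rot: [0.733, 0.643, -0.166, 0.15]
contact_force: [1.8, 0.9, -3.6]
opening: 0.131
finger_force: 30.0
```

Request:
{"api": "step_arm", "payload": {
  "motion": [
    {"dp":[0,0,0],"twist":[0,0,0],"hand":-1},
    {"dp":[0,0,0],"twist":[0,0,0],"hand":-1},
    {"dp":[0,0,0],"twist":[0,0,0],"hand":-1}
  ]
}}

```text
clock: 26.38
tool_pos: [0.646, 0.2213, 0.2551]
eef_rot: [0.732, 0.643, -0.165, 0.152]
contact_force: [-0.3, -0.0, -3.3]
opening: 0.132
finger_force: 30.0
```

```bash
python3 go.py slot 5 .24 -.45,slot 5 .132 -.45; python3 held.py -.45
```

```text
-> slot 5 .24 -.45 dp [ 5.4  2.8 -2.2] twist [ 0.01   0.003 -0.003]
-> slot 5 .132 -.45 dp [52.7  1.8 94.9] twist [ 0.01   0.003 -0.003]
t 26.38 pos [0.646  0.2213 0.2551] open 0.132 F [-0.3 -0.  -3.3] ff 30.0 q [-0.46  0.91 -0.25  1.09  0.52  1.51 -0.91]
scene n 945 face x at grip(mm, expect 6) 6.89 yaw -0.007 tilt dx/dz -0.003 y range [-38.6  39.5] bottom z -84.1 world bottom 0.165Traceback (most recent call last):
  File "held.py", line 16, in <module>
    held(float(sys.argv[1]));held(float(sys.argv[1]),'top')
                             ~~~~^^^^^^^^^^^^^^^^^^^^^^^^^^
  File "held.py", line 14, in held
    'y range',(np.percentile(Q[:,1],[1,99])*1000).round(1),'bottom z',(np.percentile(Q[:,2],1)*1000).round(1),'world bottom',P[:,2][ (abs(L[:,0]-.006)<.004)&(abs(L[:,1])<.035)&(L[:,2]<-.03)&(L[:,2]>-.1)].min().round(3))
                                                                                                                             ~~~~~~~~~~~~~~~~~~~~~~~~~~~~~~~~~~~~~~~~~~~~~~~~~~~~~~~~~~~~~~~~~~~~~~~~~~~~~~~~~~^^
    return umr_minimum(a, axis, None, out, keepdims, initial, where)
ValueError: zero-size array to reduction operation minimum which has no identity
```

Request:
{"api": "step_arm", "payload": {
  "motion": [
    {"dp":[18,1.8,31],"twist":[0.01,0.003,-0.003],"hand":-1},
    {"dp":[36,1.8,62],"twist":[0.01,0.003,-0.003],"hand":-1},
    {"dp":[52.5,1.8,95],"twist":[0.01,0.003,-0.003],"hand":-1},
    {"dp":[52.5,1.8,95],"twist":[0.01,0.003,-0.003],"hand":-1},
    {"dp":[52.5,1.8,95],"twist":[0.01,0.003,-0.003],"hand":-1}
  ]
}}

```text
clock: 27.1
tool_pos: [0.6516, 0.2285, 0.1487]
eef_rot: [0.733, 0.643, -0.165, 0.147]
contact_force: [0.3, 0.3, -2.8]
opening: 0.134
finger_force: 30.0
```

```bash
python3 go.py slot 5 .132 -.45,slot 5 .112 -.45; python3 held.py -.45 2>&1 | head -1
```

```text
-> slot 5 .132 -.45 dp [-1.  -1.8  2.7] twist [ 0.003 -0.004 -0.001]
-> slot 5 .112 -.45 dp [ 7.7 -1.9 20.7] twist [ 0.003 -0.004 -0.001]
t 27.1 pos [0.6516 0.2285 0.1487] open 0.134 F [ 0.3  0.3 -2.8] ff 30.0 q [-0.46  1.02 -0.25  1.14  0.55  1.36 -0.98]
scene n 419 face x at grip(mm, expect 6) 6.94 yaw 0.001 tilt dx/dz -0.002 y range [-38.4  36.4] bottom z -84.3 world bottom 0.048
```

Request:
{"api": "step_arm", "payload": {
  "motion": [
    {"dp":[0,-1,0],"twist":[0,0,0],"hand":-1},
    {"dp":[0,-1,0],"twist":[0,0,0],"hand":-1},
    {"dp":[0,-1,0],"twist":[0,0,0],"hand":-1}
  ]
}}

```text
clock: 27.58
tool_pos: [0.65, 0.2287, 0.147]
eef_rot: [0.733, 0.644, -0.166, 0.147]
contact_force: [0.6, -0.2, -3.4]
opening: 0.132
finger_force: 30.0
```

```bash
python3 go.py slot 5 .132 -.45,slot 5 .112 -.45,slot 5 .088 -.45
```

```text
-> slot 5 .132 -.45 dp [-1.7 -0.2  1.1] twist [ 0.001 -0.003 -0.   ]
-> slot 5 .112 -.45 dp [ 6.9 -0.2 19.2] twist [ 0.001 -0.003 -0.   ]
-> slot 5 .088 -.45 dp [17.3 -0.2 40.8] twist [ 0.001 -0.003 -0.   ]
t 27.57 pos [0.65   0.2287 0.147 ] open 0.132 F [ 0.6 -0.2 -3.4] ff 30.0 q [-0.47  1.02 -0.25  1.15  0.55  1.36 -0.98]
```

Request:
{"api": "step_arm", "payload": {
  "motion": [
    {"dp":[2,-0.2,7],"twist":[0,-0.003,0],"hand":-1},
    {"dp":[5,-0.2,13],"twist":[0,-0.003,0],"hand":-1},
    {"dp":[7,-0.2,19],"twist":[0,-0.003,0],"hand":-1},
    {"dp":[8,-0.2,22],"twist":[0,-0.003,0],"hand":-1},
    {"dp":[8,-0.2,22],"twist":[0,-0.003,0],"hand":-1}
  ]
}}

```text
clock: 28.2
tool_pos: [0.6493, 0.2262, 0.1231]
eef_rot: [0.732, 0.643, -0.168, 0.148]
contact_force: [0.4, 0.6, -2.9]
opening: 0.137
finger_force: 30.0
```

```bash
python3 go.py slot 5 .088 -.45,slot 5 .085 -.45
```

```text
-> slot 5 .088 -.45 dp [ 9.4  0.2 18.1] twist [ 0.001  0.001 -0.   ]
-> slot 5 .085 -.45 dp [10.7  0.2 20.8] twist [ 0.001  0.001 -0.   ]
t 28.2 pos [0.6493 0.2262 0.1231] open 0.137 F [ 0.4  0.6 -2.9] ff 30.0 q [-0.46  1.05 -0.25  1.17  0.56  1.32 -1.  ]
```

Request:
{"api": "step_arm", "payload": {
  "motion": [
    {"dp":[2.5,0.2,5],"twist":[0,0,0],"hand":-1},
    {"dp":[5,0.2,10],"twist":[0,0,0],"hand":-1},
    {"dp":[7.5,0.2,15],"twist":[0,0,0],"hand":-1},
    {"dp":[10,0.2,19.5],"twist":[0,0,0],"hand":-1},
    {"dp":[10,0.2,19.5],"twist":[0,0,0],"hand":-1}
  ]
}}

```text
clock: 28.82
tool_pos: [0.6493, 0.2268, 0.1008]
eef_rot: [0.732, 0.643, -0.168, 0.148]
contact_force: [-0.7, -0.5, -3.2]
opening: 0.131
finger_force: 30.0
```

Request:
{"api": "step_arm", "payload": {
  "motion": [
    {"dp":[0.4,0,0.9],"twist":[0,0,0],"hand":-1},
    {"dp":[0.4,0,0.9],"twist":[0,0,0],"hand":-1}
  ]
}}

```text
clock: 29.08
tool_pos: [0.6498, 0.2269, 0.1007]
eef_rot: [0.732, 0.643, -0.167, 0.148]
contact_force: [-0.2, -0.6, -2.5]
opening: 0.134
finger_force: 30.0
```

Request:
{"api": "step_arm", "payload": {
  "motion": [
    {"dp":[0.4,0,0.9],"twist":[0,0,0],"hand":-1},
    {"dp":[0.4,0,0.9],"twist":[0,0,0],"hand":-1}
  ]
}}

```text
clock: 29.32
tool_pos: [0.6497, 0.2268, 0.0995]
eef_rot: [0.732, 0.643, -0.167, 0.148]
contact_force: [0.2, 0.1, -2.6]
opening: 0.136
finger_force: 30.0
```

```bash
python3 go.py slot 5 .084 -.45
```

```text
-> slot 5 .084 -.45 dp [ 0.3 -0.1  0.8] twist [ 0.001  0.    -0.   ]
t 29.32 pos [0.6497 0.2268 0.0995] open 0.136 F [ 0.2  0.1 -2.6] ff 30.0 q [-0.47  1.08 -0.24  1.17  0.56  1.29 -1.01]
```

Request:
{"api": "step_arm", "payload": {
  "motion": [
    {"dp":[0.4,0,0.9],"twist":[0,0,0],"hand":-1},
    {"dp":[0.4,0,0.9],"twist":[0,0,0],"hand":-1}
  ]
}}

```text
clock: 29.58
tool_pos: [0.6499, 0.2271, 0.0991]
eef_rot: [0.732, 0.643, -0.167, 0.148]
contact_force: [0.2, 0.9, 0.2]
opening: 0.132
finger_force: 30.0
```

Request:
{"api": "step_arm", "payload": {
  "motion": [
    {"dp":[0.3,0,0.6],"twist":[0,0,0],"hand":-1},
    {"dp":[0.3,0,0.6],"twist":[0,0,0],"hand":-1},
    {"dp":[0.3,0,0.6],"twist":[0,0,0],"hand":-1}
  ]
}}

```text
clock: 29.95
tool_pos: [0.6501, 0.2274, 0.0988]
eef_rot: [0.732, 0.643, -0.167, 0.148]
contact_force: [-0.4, 2.8, 5.7]
opening: 0.13
finger_force: 30.0
```

Grounded. Release, retreat upwards, then look at everything.

Request:
{"api": "step_arm", "payload": {
  "motion": [
    {"dp":[0,0,0],"twist":[0,0,0],"hand":-0.5},
    {"dp":[0,0,0],"twist":[0,0,0],"hand":-0.36},
    {"dp":[0,0,0],"twist":[0,0,0],"hand":-0.36},
    {"dp":[0,0,0],"twist":[0,0,0],"hand":-0.36}
  ]
}}

```text
clock: 30.45
tool_pos: [0.6496, 0.2265, 0.0976]
eef_rot: [0.732, 0.643, -0.168, 0.148]
contact_force: [0.7, -0.3, 0.3]
opening: 0.318
finger_force: 0.0
```

Request:
{"api": "step_arm", "payload": {
  "motion": [
    {"dp":[-9,0,-18],"twist":[0,0,0],"hand":-0.36},
    {"dp":[-24,0,-49],"twist":[0,0,0],"hand":-0.36},
    {"dp":[-40,0,-82],"twist":[0,0,0],"hand":-0.36},
    {"dp":[-65,0,-135],"twist":[0,0,0],"hand":-0.36},
    {"dp":[-65,0,-135],"twist":[0,0,0],"hand":-0.36}
  ]
}}

```text
clock: 31.08
tool_pos: [0.6522, 0.2285, 0.2547]
eef_rot: [0.734, 0.643, -0.161, 0.149]
contact_force: [-0.9, -0.3, -0.5]
opening: 0.325
finger_force: 0.0
```

```bash
cat > scr.py <<'E'
from h import *
from m import sel
E
python3 - <<'E'
from h import *
for c in('top','scene'):
    s=cam(c,c+'3.png');P=cloud(s)
    np.savez(c+'3.npz',P=P,rgb=s['pixels'])
    for d in r.search_frame(c,'scraper'):
        print(c,round(d['score'],2),w(s,d['at']).round(3))
    Q=P.reshape(-1,3)
    for lo,hi,n in(([.44,-.4,.015],[.62,-.26,.04],'handle?'),([.4,-.4,.015],[.55,-.26,.04],'handle')):
        H=Q[np.all((Q>lo)&(Q<hi),1)]
        if len(H)>20:
            m=cv2.minAreaRect(H[:,:2].astype(np.float32));print(c,n,len(H),np.round(m[0],4),np.round(m[1],4),round(m[2],2),np.median(H[:,2]).round(4))
    for k in(0,1,2):
        cx=np.array([.5502,.2383])+(k-1)*.1*np.array([np.cos(-.1292),np.sin(-.1292)])
        H=Q[(Q[:,2]>.06)&(Q[:,2]<.14)&(np.hypot(*(Q[:,:2]-cx).T)<.05)]
        print(c,'slab',k,len(H),'top',np.percentile(H[:,2],[95,99.5]).round(4),'y',np.percentile(H[:,1],[1,99]).round(4), 'x',np.percentile(H[:,0],[2,98]).round(4))
s=np.load('scene3.npz')['rgb'];cv2.imwrite('pics/s3.png',s[:,:,::-1])
E
```

```text
top 0.82 [ 0.519 -0.321  0.001]
top handle? 348 [ 0.4703 -0.3273] [0.0657 0.0258] 13.77 0.0228
top handle 502 [ 0.4564 -0.3307] [0.0943 0.0258] 13.77 0.0228
top slab 0 387 top [0.1192 0.1202] y [0.2133 0.2901] x [0.4415 0.4606]
top slab 1 298 top [0.1195 0.1206] y [0.2001 0.2784] x [0.542  0.5607]
top slab 2 325 top [0.1188 0.1201] y [0.1861 0.2647] x [0.6388 0.657 ]
scene 0.7 [ 0.516 -0.318 -0.002]
scene handle? 260 [ 0.4712 -0.3278] [0.0694 0.0266] 14.46 0.0232
scene handle 358 [ 0.4583 -0.3312] [0.096  0.0269] 14.04 0.0234
scene slab 0 58 top [0.0953 0.1185] y [0.2129 0.2924] x [0.4445 0.4626]
scene slab 1 35 top [0.0696 0.0698] y [0.2005 0.226 ] x [0.551  0.5568]
scene slab 2 1096 top [0.1174 0.1189] y [0.1874 0.2644] x [0.6451 0.6622]
```

View pics/s3.png

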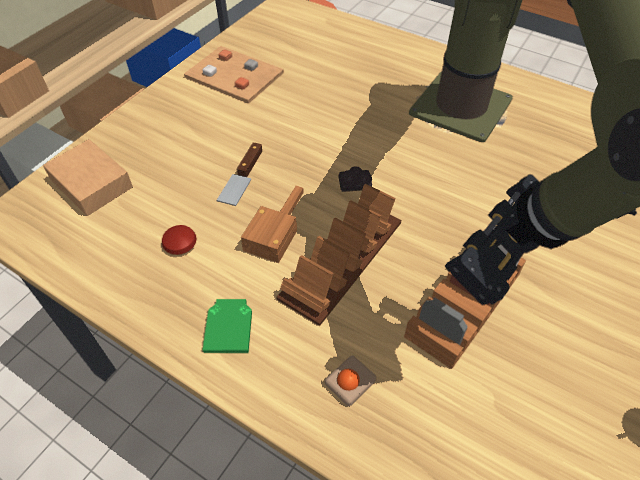

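All three slabs are down: groove 5 shows at (440,320), and the others are behind the gripper with tops at 117–120 mm. The stand is empty, and the scraper is still at (240,175). Now planning the scraper.

```bash
cat > scr.py <<'E'
from h import *
HC=np.array([.6186,-.1585]);HY=np.radians(9.85);e=lambda a:np.array([np.cos(a),np.sin(a)])
def measure():
    o=[]
    for c in('top','scene'):
        s=cam(c);Q=cloud(s).reshape(-1,3)
        H=Q[np.all((Q>[.37,-.44,.016])&(Q<[.56,-.25,.032]),1)]
        if len(H)<100: print(c,len(H));continue
        m=cv2.minAreaRect(H[:,:2].astype(np.float32));b=cv2.boxPoints(m)
        l=b[1]-b[0] if np.linalg.norm(b[1]-b[0])>np.linalg.norm(b[2]-b[1]) else b[2]-b[1]
        l=l*np.sign(l[0]);o.append([*m[0],np.degrees(np.arctan2(l[1],l[0]))]);print(c,len(H),np.round(o[-1],4),np.round(m[1],4))
    return np.mean(o,0)
E
python3 - <<'E'
from scr import *
m=measure();print(m)
from kin2 import *
import go
def t(o,yaw,x,z,off):
    g=o+x*e(yaw);return go.target(['xyz',*map(str,[g[0],g[1],z,np.degrees(yaw)+off])])
fo=HC-.0925*e(HY);print('final origin',fo)
for off in(90,-90):
    for nm,o,yaw,z in(('grasp',m[:2],np.radians(m[2]),.025),('hover',m[:2],np.radians(m[2]),.15),('pre',fo-.1*e(HY),HY,.045),('in',fo,HY,.041)):
        p,q=t(o,yaw,.02,z,off);c,x=ik(p,q,10);print(off,nm,p.round(3),round(np.sqrt(2*c)*1000,1),x.round(2))
E
python3 go.py xyz .55 .05 .3 0
```

```text
top 500 [ 0.4559 -0.3311 13.7358] [0.0951 0.026 ]
scene 345 [ 0.4576 -0.331  13.487 ] [0.0971 0.0255]
[ 0.45676582 -0.33107068 13.6113925 ]
final origin [ 0.52746354 -0.17432392]
90 grasp [ 0.476 -0.326  0.025] 0.0 [ 0.93  1.06 -0.76  1.85  1.12  0.73  1.32]
90 hover [ 0.476 -0.326  0.15 ] 0.0 [ 1.15  1.17 -1.4   1.81  1.21  1.33  1.23]
90 pre [ 0.449 -0.188  0.045] 0.0 [ 0.75  0.98 -0.77  2.12  1.3   0.64  0.76]
90 in [ 0.547 -0.171  0.041] 0.0 [ 0.62  1.02 -0.74  1.86  1.06  0.72  1.  ]
-90 grasp [ 0.476 -0.326  0.025] 0.0 [ 0.64  0.93 -0.2   1.83  0.41  0.42 -1.19]
-90 hover [ 0.476 -0.326  0.15 ] 0.0 [ 0.66  0.74 -0.23  1.79  0.26  0.65 -1.05]
-90 pre [ 0.449 -0.188  0.045] 0.0 [ 0.38  0.84 -0.1   2.1   0.36  0.22 -1.44]
-90 in [ 0.547 -0.171  0.041] 0.0 [ 0.32  0.9  -0.17  1.84  0.32  0.43 -1.47]
-> xyz .55 .05 .3 0 dp [-192.3  -75.5   34. ] twist [-0.03   0.451 -0.126]
t 31.38 pos [0.6489 0.2266 0.2465] open 0.32 F [-0.1 -0.8 -0.3] ff 0.0 q [-0.47  0.93 -0.26  1.07  0.52  1.52 -0.9 ]
```

```bash
python3 go.py xyz .55 .05 .3 -35
```

```text
-> xyz .55 .05 .3 -35 dp [-192.3  -75.5   34. ] twist [0.108 0.443 0.474]
t 31.38 pos [0.6489 0.2266 0.2465] open 0.32 F [-0.1 -0.8 -0.3] ff 0.0 q [-0.47  0.93 -0.26  1.07  0.52  1.52 -0.9 ]
```

Request:
{"api": "step_arm", "payload": {
  "motion": [
    {"dp":[-38,-15,-20],"twist":[0.02,0.09,0.09],"hand":0.2},
    {"dp":[-76,-30,-10],"twist":[0.04,0.18,0.19],"hand":0.2},
    {"dp":[-115,-45,10],"twist":[0.065,0.27,0.28],"hand":0.2},
    {"dp":[-154,-60,22],"twist":[0.09,0.36,0.38],"hand":0.2},
    {"dp":[-192,-75,34],"twist":[0.108,0.443,0.474],"hand":0.2}
  ]
}}

```text
clock: 32.0
tool_pos: [0.5501, 0.0485, 0.3001]
eef_rot: [0.888, 0.46, 0.002, -0.001]
contact_force: [0.7, -0.1, 0.2]
opening: 0.598
finger_force: 0.0
```

```bash
python3 go.py xyz .476 -.326 .18 -76.4
```

```text
-> xyz .476 -.326 .18 -76.4 dp [-349.   155.6  118.9] twist [-0.001 -0.003  0.718]
t 32.0 pos [0.5501 0.0485 0.3001] open 0.598 F [ 0.7 -0.1  0.2] ff 0.0 q [ 0.05  0.52 -0.35  1.69  0.21  0.96 -0.99]
```

Request:
{"api": "step_arm", "payload": {
  "motion": [
    {"dp":[-45,20,0],"twist":[0,0,0.14],"hand":0.2},
    {"dp":[-90,40,0],"twist":[0,0,0.28],"hand":0.2},
    {"dp":[-140,62,0],"twist":[0,0,0.42],"hand":0.2},
    {"dp":[-190,85,20],"twist":[0,0,0.56],"hand":0.2},
    {"dp":[-240,107,40],"twist":[0,0,0.718],"hand":0.2}
  ]
}}

```text
clock: 32.62
tool_pos: [0.5003, -0.2091, 0.2593]
eef_rot: [0.993, 0.118, 0.001, -0.001]
contact_force: [1.6, -0.3, -0.4]
opening: 0.601
finger_force: 0.0
```

Request:
{"api": "step_arm", "payload": {
  "motion": [
    {"dp":[-35,0,25],"twist":[0,0,0],"hand":0.2},
    {"dp":[-70,-5,50],"twist":[0,0,0],"hand":0.2},
    {"dp":[-70,-5,50],"twist":[0,0,0],"hand":0.2},
    {"dp":[-70,-5,50],"twist":[0,0,0],"hand":0.2}
  ]
}}

```text
clock: 33.12
tool_pos: [0.4333, -0.2191, 0.2102]
eef_rot: [0.993, 0.121, 0.002, -0.0]
contact_force: [-0.7, -0.0, 0.3]
opening: 0.602
finger_force: 0.0
```

```bash
python3 go.py xyz .476 -.326 .15 -76.4
python3 - <<'E'
from scr import *
print(measure())
E
```

```text
-> xyz .476 -.326 .15 -76.4 dp [ 15.6 114.   60.2] twist [-0.    -0.004  0.005]
t 33.12 pos [ 0.4333 -0.2191  0.2102] open 0.602 F [-0.7 -0.   0.3] ff 0.0 q [ 0.46  0.54 -0.14  2.    0.12  0.6  -1.08]
top 296 [ 0.473  -0.3261 15.0204] [0.059  0.0256]
scene 348 [ 0.4576 -0.3311 13.5403] [0.0975 0.0269]
[ 0.46529797 -0.32857679 14.28034639]
```

Request:
{"api": "step_arm", "payload": {
  "motion": [
    {"dp":[5,40,20],"twist":[0,0,0],"hand":0.2},
    {"dp":[10,80,40],"twist":[0,0,0],"hand":0.2},
    {"dp":[15.5,114,60],"twist":[0,-0.004,0.005],"hand":0.2},
    {"dp":[15.5,114,60],"twist":[0,-0.004,0.005],"hand":0.2},
    {"dp":[15.5,114,60],"twist":[0,-0.004,0.005],"hand":0.2}
  ]
}}

```text
clock: 33.85
tool_pos: [0.4753, -0.3251, 0.1503]
eef_rot: [0.993, 0.119, -0.0, -0.0]
contact_force: [-0.2, 0.3, -0.1]
opening: 0.601
finger_force: 0.0
```

Request:
{"api": "step_arm", "payload": {
  "motion": [
    {"dp":[0,0,0],"twist":[0,0,0],"hand":0.2},
    {"dp":[0,0,0],"twist":[0,0,0],"hand":0.2}
  ]
}}

```text
clock: 34.1
tool_pos: [0.4748, -0.3253, 0.1507]
eef_rot: [0.993, 0.119, -0.001, -0.0]
contact_force: [-0.3, 0.0, 0.7]
opening: 0.601
finger_force: 0.0
```

```bash
python3 go.py xyz .4761 -.3263 .026 -76.4
python3 - <<'E'
from scr import *
print(measure())
E
```

```text
-> xyz .4761 -.3263 .026 -76.4 dp [  1.2   1.3 124.7] twist [-0.     0.001  0.001]
t 34.1 pos [ 0.4748 -0.3253  0.1507] open 0.601 F [-0.3  0.   0.7] ff 0.0 q [ 0.6   0.73 -0.13  1.79  0.15  0.63 -0.96]
top 135 [ 0.489  -0.3224 17.0496] [0.027  0.0252]
scene 349 [ 0.4581 -0.3306 13.3735] [0.0954 0.0254]
[ 0.47356912 -0.3265219  15.21154976]
```

Request:
{"api": "step_arm", "payload": {
  "motion": [
    {"dp":[1,1.3,40],"twist":[0,0,0],"hand":0.2},
    {"dp":[1,1.3,80],"twist":[0,0,0],"hand":0.2},
    {"dp":[1,1.3,105],"twist":[0,0,0],"hand":0.2},
    {"dp":[1,1.3,118],"twist":[0,0,0],"hand":0.2},
    {"dp":[1,1.3,118],"twist":[0,0,0],"hand":0.2}
  ]
}}

```text
clock: 34.83
tool_pos: [0.4753, -0.3269, 0.0316]
eef_rot: [0.993, 0.118, -0.001, -0.001]
contact_force: [0.5, -0.4, 0.1]
opening: 0.6
finger_force: 0.0
```

Request:
{"api": "step_arm", "payload": {
  "motion": [
    {"dp":[0,0,0],"twist":[0,0,0],"hand":0.2},
    {"dp":[0,0,0],"twist":[0,0,0],"hand":0.2}
  ]
}}

```text
clock: 35.08
tool_pos: [0.4762, -0.3275, 0.033]
eef_rot: [0.993, 0.118, -0.0, 0.0]
contact_force: [-0.1, -0.4, -0.2]
opening: 0.6
finger_force: 0.0
```

```bash
python3 go.py xyz .4761 -.3263 .026 -76.4
```

```text
-> xyz .4761 -.3263 .026 -76.4 dp [ 0.2 -1.2  7. ] twist [ 0.001  0.    -0.001]
t 35.08 pos [ 0.4762 -0.3275  0.033 ] open 0.6 F [-0.1 -0.4 -0.2] ff 0.0 q [ 0.57  0.92 -0.09  1.84  0.19  0.39 -0.99]
```

Request:
{"api": "step_arm", "payload": {
  "motion": [
    {"dp":[0,-1,4],"twist":[0,0,0],"hand":0.2},
    {"dp":[0,-1,7],"twist":[0,0,0],"hand":0.2},
    {"dp":[0,-1,7],"twist":[0,0,0],"hand":0}
  ]
}}

```text
clock: 35.45
tool_pos: [0.4751, -0.326, 0.0247]
eef_rot: [0.993, 0.118, -0.001, -0.0]
contact_force: [-0.4, -1.0, 0.3]
opening: 0.515
finger_force: 0.0
```

Request:
{"api": "step_arm", "payload": {
  "motion": [
    {"dp":[0,0,0],"twist":[0,0,0],"hand":-1},
    {"dp":[0,0,0],"twist":[0,0,0],"hand":-1},
    {"dp":[0,0,0],"twist":[0,0,0],"hand":-1},
    {"dp":[0,0,0],"twist":[0,0,0],"hand":-1},
    {"dp":[0,0,0],"twist":[0,0,0],"hand":-1}
  ],
  "force": 50
}}

```text
clock: 36.08
tool_pos: [0.4753, -0.3262, 0.025]
eef_rot: [0.993, 0.118, -0.001, -0.0]
contact_force: [-0.2, 0.3, 0.3]
opening: 0.006
finger_force: 0.0
```

Request:
{"api": "step_arm", "payload": {
  "motion": [
    {"dp":[0,0,-5],"twist":[0,0,0],"hand":-1},
    {"dp":[0,0,-15],"twist":[0,0,0],"hand":-1},
    {"dp":[0,0,-35],"twist":[0,0,0],"hand":-1},
    {"dp":[0,0,-55],"twist":[0,0,0],"hand":-1},
    {"dp":[0,0,-55],"twist":[0,0,0],"hand":-1}
  ]
}}

```text
clock: 36.7
tool_pos: [0.4765, -0.3269, 0.0818]
eef_rot: [0.993, 0.118, 0.001, 0.001]
contact_force: [-0.4, 0.2, -0.7]
opening: 0.004
finger_force: 0.0
```

```bash
python3 go.py xyz .43 -.191 .085 -80.15
cat > held2.py <<'E'
# held scraper in tool axes, from the clouds
from h import *
def run(save=None):
    st=r.get_state();q=R.from_quat(st['eef_rot'])
    for c in('top','scene'):
        s=cam(c,save and c+save);P=cloud(s).reshape(-1,3);P=P[~np.isnan(P[:,0])]
        L=q.inv().apply(P-st['tool_pos'])*1000   # tool x ahead?, z down
        B=L[(L[:,0]>35)&(L[:,0]<125)&(abs(L[:,1])<40)&(L[:,2]>2)&(L[:,2]<40)&(P[:,2]>.008)]
        if len(B)<50:print(c,len(B));continue
        for _ in range(3):
            A=np.c_[np.ones(len(B)),B[:,0],B[:,1]];k=np.linalg.lstsq(A,B[:,2],rcond=None)[0];e=B[:,2]-A@k;B=B[abs(e)<max(2,1.5*np.std(e))]
        m=cv2.minAreaRect(B[:,:2].astype(np.float32))
        print(c,len(B),'blade top z(tool) at x=0,slope x,y',k.round(4),'rect',np.round(m[0],1),np.round(m[1],1),round(m[2],1),'x max',np.percentile(B[:,0],99.5).round(1),'y',np.percentile(B[:,1],[1,99]).round(1),'tool z',st['tool_pos'][2].round(4))
if __name__=='__main__':run()
E
python3 held2.py
```

```text
-> xyz .43 -.191 .085 -80.15 dp [ -13.4 -143.    -3.5] twist [ 0.002 -0.001  0.065]
t 36.7 pos [ 0.4765 -0.3269  0.0818] open 0.004 F [-0.4  0.2 -0.7] ff 0.0 q [ 0.58  0.84 -0.11  1.83  0.17  0.48 -0.98]
top 0
scene 0
```

The fingers closed on nothing, so the scraper was probably knocked aside. I'll look again.

Run:
```python
from scr import *
print(measure())
s=cam('scene','k.png')
for d in r.search_frame('scene','scraper'):print(d['score'],w(s,d['at']))
i=s['pixels'][90:290,130:370];cv2.imwrite('pics/k.png',cv2.resize(i[:,:,::-1],None,fx=3,fy=3))
s=cam('top')
for d in r.search_frame('top','scraper'):print('top',d['score'],w(s,d['at']))
```

```text
top 203 [ 0.4558 -0.3294 12.2627] [0.0946 0.024 ]
scene 350 [ 0.4585 -0.3299 13.2593] [0.099  0.0248]
[ 0.45715889 -0.32962331 12.76099968]
top 0.72 [ 0.53418162 -0.31528349  0.00236932]
```

View pics/k.png

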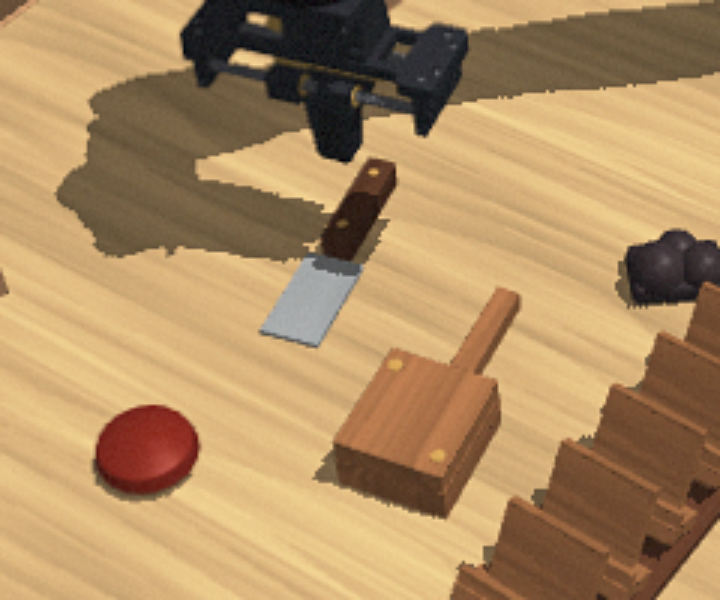

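Run:
```python
from h import *
st=r.get_state();print(st['tool_pos'].round(4),st['opening'])
s=cam('scene')
q=R.from_quat(st['eef_rot']);
for n,p in(('tip',st['tool_pos']+q.apply([0,0,.022])),('handle c',[.457,-.33,.024]),('grasp pt',[.4761,-.3255,.024]),('shoulder',[.503,-.319,.024])):print(n,px(s,p).round(1),((px(s,p)[0]-[130,90])*3).round())
P=cloud(s).reshape(-1,3);P=P[~np.isnan(P[:,0])];L=q.inv().apply(P-st['tool_pos'])*1000
F=L[(abs(L[:,0])<20)&(abs(L[:,1])<60)&(L[:,2]>-60)&(L[:,2]<35)]
print(len(F),np.percentile(F,[1,50,99],axis=0).round(1)); h=np.histogram(F[:,2],bins=np.arange(-60,40,5));print(h[0])
t=F[F[:,2]>5];print(np.percentile(t,[2,50,98],axis=0).round(1))
```

```text
[ 0.4751 -0.3259  0.0794] 0.007534284903920384
tip [[244.4 150.2]] [343. 180.]
handle c [[249.4 155.8]] [358. 198.]
grasp pt [[245.9 161.5]] [348. 214.]
shoulder [[240.9 169.6]] [333. 239.]
278 [[ -8.9 -18.1 -58.4]
 [  9.8  -3.1 -33.4]
 [ 14.4  15.6  -8.3]]
[14 20 35 29 31 32 29 31 25 22 10  0  0  0  0  0  0  0  0]Traceback (most recent call last):
  File "<stdin>", line 9, in <module>
    return _quantile_unchecked(
        a, q, axis, out, overwrite_input, method, keepdims, weights)
    return _ureduce(a,
                    func=_quantile_ureduce_func,
    ...<5 lines>...
                    overwrite_input=overwrite_input,
                    method=method)
    r = func(a, **kwargs)
    result = _quantile(arr,
                       quantiles=q,
    ...<2 lines>...
                       out=out,
                       weights=wgt)
    slices_having_nans = np.isnan(arr[-1, ...])
                                  ~~~^^^^^^^^^
IndexError: index -1 is out of bounds for axis 0 with size 0
```

Run:
```python
from h import *
from kin2 import fk,PK
st=r.get_state();print('fk',fk(st['q'],PK)[:3,3].round(4),st['tool_pos'].round(4))
def an(P,p,q,n):
    P=P.reshape(-1,3);P=P[~np.isnan(P[:,0])];L=R.from_quat(q).inv().apply(P-p)*1000
    F=L[(abs(L[:,0])<15)&(abs(L[:,1])<40)&(L[:,2]>-50)&(L[:,2]<35)]
    print(n,len(F),np.histogram(F[:,2],bins=np.arange(-50,40,5))[0],F[F[:,2]>F[:,2].max()-8].mean(0).round(1) if len(F) else '')
for c in('top','scene'):
    an(np.load(c+'3.npz')['P'],np.array([.6496,.227,.2475]),[.734,.643,-.161,.149],c+'3')
    an(cloud(cam(c)),st['tool_pos'],st['eef_rot'],c)
```

```text
fk [ 0.4752 -0.3243  0.0788] [ 0.4751 -0.326   0.0795]
top3 294 [39 46 49 40 42 40 35  3  0  0  0  0  0  0  0  0  0] [ -9.1   3.7 -18.3]
top 0 [0 0 0 0 0 0 0 0 0 0 0 0 0 0 0 0 0] 
scene3 0 [0 0 0 0 0 0 0 0 0 0 0 0 0 0 0 0 0] 
scene 242 [33 31 29 30 32 28 29 22  8  0  0  0  0  0  0  0  0] [  8.7   0.8 -10.9]
```

The picture shows the scraper hasn't moved, at crop (358,208). Both the image and the depth data show the closed fingertips ending well above where tip_reach puts them, so the fingers closed over the handle. I'll reopen and go lower, watching the force.

```bash
python3 go.py xyz .4653 -.3283 .026 -76.6
```

```text
-> xyz .4653 -.3283 .026 -76.6 dp [-10.1  -0.1  53.7] twist [-0.001  0.002  0.003]
t 37.25 pos [ 0.4753 -0.3261  0.0797] open 0.005 F [ 0.6  0.4 -0.4] ff 0.0 q [ 0.58  0.84 -0.11  1.83  0.17  0.48 -0.98]
```

Request:
{"api": "step_arm", "payload": {
  "motion": [
    {"dp":[0,0,0],"twist":[0,0,0],"hand":0.2},
    {"dp":[0,0,0],"twist":[0,0,0],"hand":0.2},
    {"dp":[0,0,0],"twist":[0,0,0],"hand":0.2},
    {"dp":[0,0,0],"twist":[0,0,0],"hand":0.2},
    {"dp":[0,0,0],"twist":[0,0,0],"hand":0.2}
  ]
}}

```text
clock: 37.88
tool_pos: [0.4754, -0.3262, 0.08]
eef_rot: [0.993, 0.118, -0.001, -0.0]
contact_force: [0.1, 1.3, 0.7]
opening: 0.544
finger_force: 0.0
```

Run:
```python
from h import *
st=r.get_state();print(st['opening'],st['tool_pos'])
s=cam('scene')
i=s['pixels'][60:200,160:340];cv2.imwrite('pics/k2.png',cv2.resize(i[:,:,::-1],None,fx=4,fy=4,interpolation=cv2.INTER_CUBIC))
q=R.from_quat(st['eef_rot'])
for z in(0,.022):
  for y in(-.026,.026):print(z,y,((px(s,st['tool_pos']+q.apply([0,y,z]))[0]-[160,60])*4).round())
```

```text
0.5440328807146433 [ 0.475378   -0.3261566   0.07998564]
0 -0.026 [376. 340.]
0 0.026 [289. 320.]
0.022 -0.026 [380. 370.]
0.022 0.026 [294. 350.]
```

View pics/k2.png

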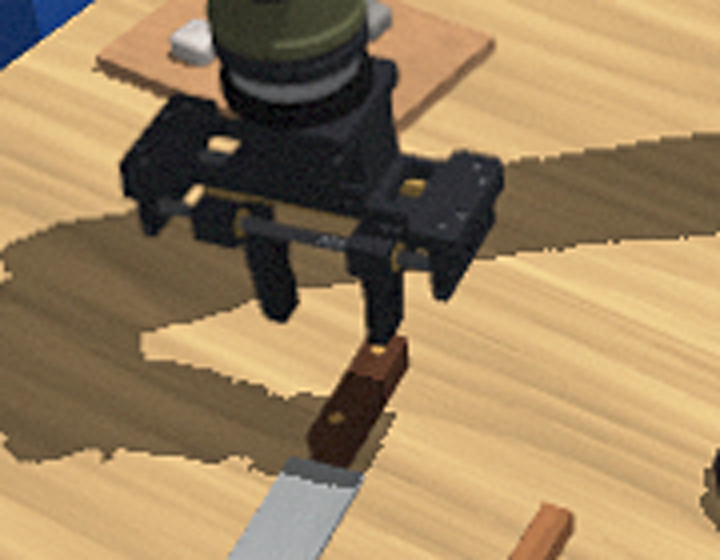

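The tips, at (278,320) and (383,345), project to about the TCP plane, roughly 20 mm short of nominal. I'll descend in guarded steps.

Request:
{"api": "step_arm", "payload": {
  "motion": [
    {"dp":[-5,0,25],"twist":[0,0,0],"hand":0.2},
    {"dp":[-10,0,45],"twist":[0,0,0],"hand":0.2},
    {"dp":[-10,0,60],"twist":[0,0,0],"hand":0.2},
    {"dp":[-10,0,60],"twist":[0,0,0],"hand":0.2},
    {"dp":[-10,0,60],"twist":[0,0,0],"hand":0.2}
  ]
}}

```text
clock: 38.55
tool_pos: [0.4662, -0.3286, 0.0205]
eef_rot: [0.993, 0.118, -0.0, 0.0]
contact_force: [0.2, 0.2, 0.6]
opening: 0.597
finger_force: 0.0
```

Request:
{"api": "step_arm", "payload": {
  "motion": [
    {"dp":[0,0,3],"twist":[0,0,0],"hand":0.2},
    {"dp":[0,0,6],"twist":[0,0,0],"hand":0.2},
    {"dp":[0,0,6],"twist":[0,0,0],"hand":0.2},
    {"dp":[0,0,6],"twist":[0,0,0],"hand":0.2}
  ]
}}

```text
clock: 39.05
tool_pos: [0.4656, -0.3285, 0.014]
eef_rot: [0.993, 0.118, -0.001, -0.0]
contact_force: [0.1, 1.0, 0.6]
opening: 0.599
finger_force: 0.0
```

```bash
python3 go.py xyz .4653 -.3283 .01 -76.6
```

```text
-> xyz .4653 -.3283 .01 -76.6 dp [-0.2 -0.3  4. ] twist [-0.001  0.002  0.003]
t 39.05 pos [ 0.4656 -0.3285  0.014 ] open 0.599 F [0.1 1.  0.6] ff 0.0 q [ 0.58  0.95 -0.08  1.86  0.2   0.34 -0.99]
```

Request:
{"api": "step_arm", "payload": {
  "motion": [
    {"dp":[0,0,2],"twist":[0,0,0],"hand":0.2},
    {"dp":[0,0,4],"twist":[0,0,0],"hand":0.2},
    {"dp":[0,0,4],"twist":[0,0,0],"hand":0.2}
  ]
}}

```text
clock: 39.42
tool_pos: [0.4654, -0.3284, 0.0098]
eef_rot: [0.993, 0.118, -0.001, -0.0]
contact_force: [-0.2, -0.5, -0.1]
opening: 0.601
finger_force: 0.0
```

Request:
{"api": "step_arm", "payload": {
  "motion": [
    {"dp":[0,0,1.5],"twist":[0,0,0],"hand":0.2},
    {"dp":[0,0,3],"twist":[0,0,0],"hand":0.2},
    {"dp":[0,0,3],"twist":[0,0,0],"hand":0.2}
  ]
}}

```text
clock: 39.8
tool_pos: [0.4654, -0.3284, 0.0068]
eef_rot: [0.993, 0.118, -0.001, -0.0]
contact_force: [-0.3, -0.5, 0.3]
opening: 0.6
finger_force: 0.0
```

Request:
{"api": "step_arm", "payload": {
  "motion": [
    {"dp":[0,0,0],"twist":[0,0,0],"hand":-1},
    {"dp":[0,0,0],"twist":[0,0,0],"hand":-1},
    {"dp":[0,0,0],"twist":[0,0,0],"hand":-1},
    {"dp":[0,0,0],"twist":[0,0,0],"hand":-1}
  ],
  "force": 15
}}

```text
clock: 40.3
tool_pos: [0.4656, -0.3287, 0.007]
eef_rot: [0.993, 0.118, -0.001, -0.0]
contact_force: [-0.9, -0.6, -0.4]
opening: 0.272
finger_force: 15.0
```

Run:
```python
from scr import *
st=r.get_state();print(st['opening'],st['finger_force'],st['contact_force'])
s=cam('scene')
i=s['pixels'][80:220,160:340];cv2.imwrite('pics/k3.png',cv2.resize(i[:,:,::-1],None,fx=4,fy=4,interpolation=cv2.INTER_CUBIC))
```

```text
0.2721741046298856 14.966412484645844 [-0.88626364 -0.58544998 -0.35022455]
```

View pics/k3.png

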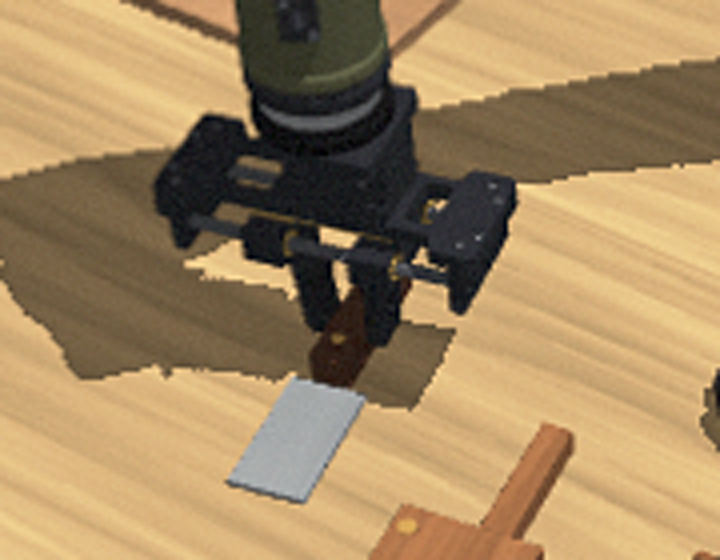

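Handle gripped: the opening is 24 mm and the fingers straddle it at (340,300). I raise the grip force and lift.

Request:
{"api": "step_arm", "payload": {
  "motion": [
    {"dp":[0,0,0],"twist":[0,0,0],"hand":-1},
    {"dp":[0,0,0],"twist":[0,0,0],"hand":-1},
    {"dp":[0,0,-8],"twist":[0,0,0],"hand":-1},
    {"dp":[0,0,-25],"twist":[0,0,0],"hand":-1},
    {"dp":[0,0,-50],"twist":[0,0,0],"hand":-1}
  ],
  "force": 55
}}

```text
clock: 40.98
tool_pos: [0.4652, -0.3281, 0.0579]
eef_rot: [0.993, 0.118, -0.001, -0.001]
contact_force: [0.4, -0.3, -1.2]
opening: 0.266
finger_force: 55.0
```

Request:
{"api": "step_arm", "payload": {
  "motion": [
    {"dp":[0,0,-20],"twist":[0,0,0],"hand":-1},
    {"dp":[0,0,-20],"twist":[0,0,0],"hand":-1},
    {"dp":[0,0,-20],"twist":[0,0,0],"hand":-1}
  ]
}}

```text
clock: 41.35
tool_pos: [0.4653, -0.3283, 0.0769]
eef_rot: [0.993, 0.118, -0.001, -0.0]
contact_force: [-0.1, 0.3, -2.4]
opening: 0.263
finger_force: 55.0
```

```bash
sed -i 's/(L\[:,2\]>2)&(L\[:,2\]<40)/(L[:,2]>-15)\&(L[:,2]<30)/' held2.py; python3 held2.py
python3 - <<'E'
from scr import *
import go
fo=HC-.0925*e(HY)
for back in(.105,0):
    o=fo-back*e(HY)+.008*e(HY);print(back,o.round(4))
    go.show(['xyz',f'{o[0]}',f'{o[1]}','.08',f'{np.degrees(HY)-90}'])
print(r.get_state()['tool_pos'])
E
```

```text
top 731 blade top z(tool) at x=0,slope x,y [3.3918e+00 1.0500e-02 1.4000e-03] rect [80.2 -1.2] [47.8 86.3] 89.9 x max 122.7 y [-24.2  22.4] tool z 0.0769
scene 524 blade top z(tool) at x=0,slope x,y [2.9679e+00 1.4800e-02 6.0000e-04] rect [80.3 -0.2] [88.8 48.7] 1.3 x max 123.9 y [-23.3  23.2] tool z 0.0769
0.105 [ 0.4319 -0.1909]
-> xyz 0.4318934218729339 -0.19091764464117894 .08 -80.15 dp [-1.000e-01 -1.412e+02 -3.400e+00] twist [-0.002  0.003  0.065]
0 [ 0.5353 -0.173 ]
-> xyz 0.5353456155581157 -0.17295536133076317 .08 -80.15 dp [ 104.7 -134.3   -3.8] twist [-0.002  0.003  0.065]
[ 0.46505169 -0.32811785  0.07630552]
```

Request:
{"api": "step_arm", "payload": {
  "motion": [
    {"dp":[0,-35,-3],"twist":[0,0.005,0.02],"hand":-1},
    {"dp":[0,-70,-3],"twist":[0,0.01,0.04],"hand":-1},
    {"dp":[0,-105,-3],"twist":[0,0.015,0.065],"hand":-1},
    {"dp":[0,-141,-3],"twist":[0,0.015,0.065],"hand":-1},
    {"dp":[0,-141,-3],"twist":[0,0.015,0.065],"hand":-1}
  ]
}}

```text
clock: 42.08
tool_pos: [0.4314, -0.188, 0.0795]
eef_rot: [0.996, 0.088, 0.005, -0.003]
contact_force: [-0.6, 0.1, -1.4]
opening: 0.265
finger_force: 55.0
```

Request:
{"api": "step_arm", "payload": {
  "motion": [
    {"dp":[0,0,0],"twist":[0,0,0],"hand":-1},
    {"dp":[0,0,0],"twist":[0,0,0],"hand":-1},
    {"dp":[0,0,0],"twist":[0,0,0],"hand":-1}
  ]
}}

```text
clock: 42.45
tool_pos: [0.4327, -0.1924, 0.08]
eef_rot: [0.996, 0.085, 0.007, -0.001]
contact_force: [-0.4, 0.4, -2.3]
opening: 0.263
finger_force: 55.0
```

```bash
python3 held2.py; python3 go.py xyz .4319 -.1909 .0275 -80.15
python3 - <<'E'
from scr import *
# holder again, both cameras, and blade centreline in the holder frame
st=r.get_state();q=R.from_quat(st['eef_rot'])
for c in('top','scene'):
    P=cloud(cam(c)).reshape(-1,3)
    H=P[np.all((P>[.56,-.23,.043])&(P<[.70,-.1,.05]),1)]
    m=cv2.minAreaRect(H[:,:2].astype(np.float32));print(c,np.round(m[0],4),np.round(m[1],4),round(m[2],2),np.median(H[:,2]).round(4))
    Lh=(P[:,:2]-HC)@np.array([e(HY),[-np.sin(HY),np.cos(HY)]]).T
    B=(P[:,2]>.058)&(P[:,2]<.085)&(Lh[:,0]>-.14)&(Lh[:,0]<-.05)&(abs(Lh[:,1])<.06)
    b=Lh[B]; print('blade in holder: x max',np.percentile(b[:,0],99.5).round(4),'y',np.percentile(b[:,1],[1,99]).round(4),len(b))
    B=(P[:,2]>.010)&(P[:,2]<.022)&(Lh[:,0]>-.15)&(Lh[:,0]<-.05)&(abs(Lh[:,1])<.03); b=Lh[B]
    if B.sum()>10:print('ledge y',np.percentile(b[:,1],[2,98]).round(4),B.sum(),np.median(P[B,2]).round(4))
E
```

```text
top 727 blade top z(tool) at x=0,slope x,y [ 3.3533  0.0091 -0.    ] rect [80.3 -0.8] [85.6 46.5] 0.3 x max 122.7 y [-23.6  22.1] tool z 0.08
scene 571 blade top z(tool) at x=0,slope x,y [ 2.6376e+00  1.3700e-02 -4.0000e-04] rect [80.6 -0.3] [88.6 47.4] 0.4 x max 124.2 y [-23.3  22.5] tool z 0.08
-> xyz .4319 -.1909 .0275 -80.15 dp [-1.2 -1.2 52.5] twist [-0.001 -0.013 -0.001]
t 42.55 pos [ 0.4326 -0.192   0.08  ] open 0.262 F [-0.2  0.1 -1.6] ff 55.0 q [ 0.35  0.77 -0.04  2.15  0.11  0.21 -1.18]
top [ 0.6182 -0.1582] [0.0899 0.0808] 10.09 0.0457
blade in holder: x max -0.0662 y [-0.0233  0.0225] 845
ledge y [-0.0084  0.0096] 67 0.0157
scene [ 0.6194 -0.1584] [0.0921 0.0811] 9.0 0.0458
blade in holder: x max -0.0647 y [-0.0242  0.022 ] 620
ledge y [-0.0088  0.009 ] 224 0.0157
```

Request:
{"api": "step_arm", "payload": {
  "motion": [
    {"dp":[5,-0.5,10],"twist":[0,0,0],"hand":-1},
    {"dp":[8,-0.5,25],"twist":[0,0,0],"hand":-1},
    {"dp":[8,-0.5,40],"twist":[0,0,0],"hand":-1},
    {"dp":[8,-0.5,40],"twist":[0,0,0],"hand":-1},
    {"dp":[8,-0.5,40],"twist":[0,0,0],"hand":-1}
  ]
}}

```text
clock: 43.28
tool_pos: [0.4406, -0.1895, 0.04]
eef_rot: [0.996, 0.086, 0.006, -0.001]
contact_force: [-0.1, -0.8, -1.1]
opening: 0.263
finger_force: 55.0
```

```bash
python3 held2.py;python3 go.py xyz .4398 -.1895 .0265 -80.15
```

```text
top 663 blade top z(tool) at x=0,slope x,y [3.1874 0.0104 0.0052] rect [80.4 -0.8] [85.3 46.8] 0.4 x max 122.8 y [-23.8  21.7] tool z 0.04
scene 536 blade top z(tool) at x=0,slope x,y [2.3194e+00 1.3300e-02 1.9000e-03] rect [80.2  0. ] [88.6 47.8] 0.9 x max 123.9 y [-23.2  23.2] tool z 0.04
-> xyz .4398 -.1895 .0265 -80.15 dp [-1.3 -0.3 13.9] twist [-0.001 -0.014 -0.   ]
t 43.38 pos [ 0.4409 -0.1896  0.0404] open 0.262 F [-0.7  0.9 -2. ] ff 55.0 q [ 0.33  0.86 -0.03  2.14  0.11  0.13 -1.19]
```

Request:
{"api": "step_arm", "payload": {
  "motion": [
    {"dp":[0,-0.3,7],"twist":[0,0,0],"hand":-1},
    {"dp":[0,-0.3,13.5],"twist":[0,0,0],"hand":-1},
    {"dp":[0,-0.3,13.5],"twist":[0,0,0],"hand":-1},
    {"dp":[0,-0.3,13.5],"twist":[0,0,0],"hand":-1}
  ]
}}

```text
clock: 43.88
tool_pos: [0.4409, -0.1891, 0.0266]
eef_rot: [0.996, 0.086, 0.006, -0.001]
contact_force: [-0.6, -0.2, -1.2]
opening: 0.263
finger_force: 55.0
```

Request:
{"api": "step_arm", "payload": {
  "motion": [
    {"dp":[6,0,0],"twist":[0,0,0],"hand":-1},
    {"dp":[12,0,0.2],"twist":[0,0,0],"hand":-1},
    {"dp":[18,0,0.2],"twist":[0,0,0],"hand":-1},
    {"dp":[24,0,0.3],"twist":[0,0,0],"hand":-1},
    {"dp":[24,0,0.3],"twist":[0,0,0],"hand":-1}
  ]
}}

```text
clock: 44.5
tool_pos: [0.4655, -0.1848, 0.0267]
eef_rot: [0.996, 0.086, 0.007, -0.001]
contact_force: [0.9, 0.3, -1.6]
opening: 0.265
finger_force: 55.0
```

Run:
```python
from scr import *
import go
o=HC-(.0925-.0085)*e(HY)
go.show(['xyz',f'{o[0]}',f'{o[1]}','.0265','-80.15']);s=r.get_state();print(s['tool_pos'],s['contact_force'],s['q'].round(2))
s=cam('scene');i=s['pixels'][130:270,200:380];cv2.imwrite('pics/k4.png',cv2.resize(i[:,:,::-1],None,fx=4,fy=4,interpolation=cv2.INTER_CUBIC))
```

```text
-> xyz 0.5358382450518546 -0.17286982664833261 .0265 -80.15 dp [71.3  0.3  1.2] twist [-0.001 -0.014  0.   ]
[ 0.46548274 -0.18477032  0.02671756] [ 0.90872979  0.29707702 -1.58799598] [ 0.31  0.89 -0.03  2.08  0.1   0.15 -1.21]
```

View pics/k4.png

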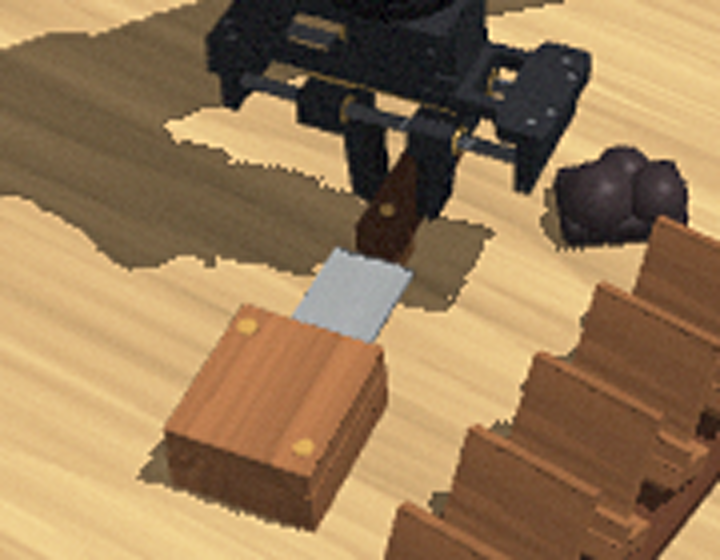

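The blade is in the slot, entering at (345,330), with no contact force. Sliding in further.

Request:
{"api": "step_arm", "payload": {
  "motion": [
    {"dp":[8,0,0.1],"twist":[0,0,0],"hand":-1},
    {"dp":[18,0,0.2],"twist":[0,0,0],"hand":-1},
    {"dp":[30,0,0.4],"twist":[0,0,0],"hand":-1},
    {"dp":[42,0.2,0.6],"twist":[0,0,0],"hand":-1},
    {"dp":[42,0.2,0.6],"twist":[0,0,0],"hand":-1}
  ]
}}

```text
clock: 45.18
tool_pos: [0.5078, -0.1775, 0.0267]
eef_rot: [0.996, 0.086, 0.008, -0.001]
contact_force: [-0.2, 0.1, -1.6]
opening: 0.265
finger_force: 55.0
```

Request:
{"api": "step_arm", "payload": {
  "motion": [
    {"dp":[6,0,0.1],"twist":[0,0,0],"hand":-1},
    {"dp":[12,0,0.1],"twist":[0,0,0],"hand":-1},
    {"dp":[18,0,0.3],"twist":[0,0,0],"hand":-1},
    {"dp":[22,0.2,0.4],"twist":[0,0,0],"hand":-1},
    {"dp":[22,0.2,0.4],"twist":[0,0,0],"hand":-1}
  ]
}}

```text
clock: 45.8
tool_pos: [0.5282, -0.1743, 0.0265]
eef_rot: [0.996, 0.086, 0.007, -0.001]
contact_force: [-0.4, 1.1, -1.4]
opening: 0.267
finger_force: 55.0
```

Run:
```python
from scr import *
import go
o=HC-(.0925-.0085)*e(HY)
go.show(['xyz',f'{o[0]}',f'{o[1]}','.0265','-80.15']);s=r.get_state();print(s['tool_pos'],s['contact_force'],s['q'].round(2))
```

```text
-> xyz 0.5358382450518546 -0.17286982664833261 .0265 -80.15 dp [ 7.8 -0.1  0.2] twist [-0.001 -0.014  0.   ]
[ 0.52817514 -0.17433271  0.02654379] [-0.41439533  1.0586106  -1.38435233] [ 0.26  0.92 -0.04  1.92  0.07  0.29 -1.23]
```

Request:
{"api": "step_arm", "payload": {
  "motion": [
    {"dp":[2,0,1],"twist":[0,0,0],"hand":-1},
    {"dp":[4,0,2],"twist":[0,0,0],"hand":-1},
    {"dp":[5.5,0,2.5],"twist":[0,0,0],"hand":-1},
    {"dp":[5.5,0,2.5],"twist":[0,0,0],"hand":-1}
  ]
}}

```text
clock: 46.3
tool_pos: [0.5333, -0.1735, 0.0241]
eef_rot: [0.996, 0.086, 0.007, -0.001]
contact_force: [-0.2, -0.1, -1.4]
opening: 0.264
finger_force: 55.0
```

Request:
{"api": "step_arm", "payload": {
  "motion": [
    {"dp":[1,0,0],"twist":[0,0,0],"hand":-1},
    {"dp":[1.5,0,0],"twist":[0,0,0],"hand":-1}
  ]
}}

```text
clock: 46.55
tool_pos: [0.5348, -0.1733, 0.0242]
eef_rot: [0.996, 0.086, 0.007, -0.001]
contact_force: [-0.1, 0.4, -1.4]
opening: 0.258
finger_force: 55.0
```

Request:
{"api": "step_arm", "payload": {
  "motion": [
    {"dp":[1,0,0],"twist":[0,0,0],"hand":-1},
    {"dp":[1,0,0],"twist":[0,0,0],"hand":-1}
  ]
}}

```text
clock: 46.8
tool_pos: [0.5358, -0.173, 0.0241]
eef_rot: [0.996, 0.086, 0.007, -0.001]
contact_force: [-0.2, -0.5, -1.7]
opening: 0.264
finger_force: 55.0
```

Request:
{"api": "step_arm", "payload": {
  "motion": [
    {"dp":[0.8,0,0.3],"twist":[0,0,0],"hand":-1},
    {"dp":[0.8,0,0.3],"twist":[0,0,0],"hand":-1}
  ]
}}

```text
clock: 47.05
tool_pos: [0.5363, -0.173, 0.0238]
eef_rot: [0.996, 0.086, 0.006, -0.001]
contact_force: [0.4, -0.3, -1.3]
opening: 0.264
finger_force: 55.0
```

Request:
{"api": "step_arm", "payload": {
  "motion": [
    {"dp":[0.8,0,0.3],"twist":[0,0,0],"hand":-1},
    {"dp":[0.8,0,0.3],"twist":[0,0,0],"hand":-1}
  ]
}}

```text
clock: 47.3
tool_pos: [0.5364, -0.173, 0.0235]
eef_rot: [0.996, 0.086, 0.006, -0.001]
contact_force: [-2.7, -0.7, -0.6]
opening: 0.26
finger_force: 55.0
```

Request:
{"api": "step_arm", "payload": {
  "motion": [
    {"dp":[0.6,0,0.2],"twist":[0,0,0],"hand":-1},
    {"dp":[0.6,0,0.2],"twist":[0,0,0],"hand":-1}
  ]
}}

```text
clock: 47.55
tool_pos: [0.5364, -0.173, 0.0234]
eef_rot: [0.996, 0.086, 0.005, -0.001]
contact_force: [-5.2, -1.3, 3.0]
opening: 0.263
finger_force: 55.0
```

Both contacts are felt: block at −5 N and ledge at +3 N. Release gently, rise, and inspect.

Request:
{"api": "step_arm", "payload": {
  "motion": [
    {"dp":[0,0,0],"twist":[0,0,0],"hand":-0.2},
    {"dp":[0,0,0],"twist":[0,0,0],"hand":-0.05},
    {"dp":[0,0,0],"twist":[0,0,0],"hand":0},
    {"dp":[0,0,0],"twist":[0,0,0],"hand":0}
  ]
}}

```text
clock: 48.05
tool_pos: [0.5384, -0.1726, 0.0235]
eef_rot: [0.996, 0.086, 0.007, -0.001]
contact_force: [-0.7, -1.0, 0.8]
opening: 0.498
finger_force: 0.0
```

Request:
{"api": "step_arm", "payload": {
  "motion": [
    {"dp":[0,0,-15],"twist":[0,0,0],"hand":0},
    {"dp":[0,0,-40],"twist":[0,0,0],"hand":0},
    {"dp":[0,0,-80],"twist":[0,0,0],"hand":0},
    {"dp":[-30,0,-130],"twist":[0,0,0],"hand":0},
    {"dp":[-60,0,-180],"twist":[0,0,0],"hand":0}
  ]
}}

```text
clock: 48.68
tool_pos: [0.4757, -0.1837, 0.2048]
eef_rot: [0.996, 0.086, 0.007, -0.001]
contact_force: [0.6, -0.1, 0.0]
opening: 0.501
finger_force: 0.0
```

Request:
{"api": "step_arm", "payload": {
  "motion": [
    {"dp":[0,20,-20],"twist":[0,0,0],"hand":0},
    {"dp":[0,60,-30],"twist":[0,0,0],"hand":0},
    {"dp":[0,110,-30],"twist":[0,0,0],"hand":0},
    {"dp":[0,160,-30],"twist":[0,0,0],"hand":0},
    {"dp":[0,160,-30],"twist":[0,0,0],"hand":0}
  ]
}}

```text
clock: 49.3
tool_pos: [0.5023, -0.3465, 0.2332]
eef_rot: [0.997, 0.082, 0.007, 0.001]
contact_force: [0.1, 0.3, -0.5]
opening: 0.501
finger_force: 0.0
```

Run:
```python
from scr import *
M=np.array([e(HY),[-np.sin(HY),np.cos(HY)]])
Rr=np.array([e(-.1292),[-np.sin(-.1292),np.cos(-.1292)]])
for c in('top','scene'):
    s=cam(c,c+'9.png');P=cloud(s).reshape(-1,3);L=(P[:,:2]-HC)@M.T
    h=(P[:,2]>.034)&(P[:,2]<.043)&(L[:,0]<-.049)&(L[:,0]>-.2)&(abs(L[:,1])<.03)
    print(c,'handle x',np.percentile(L[h,0],[1,99]).round(4),'y',np.percentile(L[h,1],[1,99]).round(4),'z',np.percentile(P[h,2],[5,50,95]).round(4),h.sum())
    N=(P[:,:2]-[.5502,.2383])@Rr.T
    for k in(-.1,0,.1):
        m=(abs(N[:,0]-k)<.03)&(abs(N[:,1])<.08)&(P[:,2]>.06)&(P[:,2]<.16)
        print(c,k,m.sum(),'z',np.percentile(P[m,2],[98,99.7]).round(4),'y',np.percentile(N[m,1],[.5,99.5]).round(4),'x',np.percentile(N[m,0],[2,98]).round(4))
    for t in('jasper','hematite','opal'):
        print(t,[(round(d['score'],2),w(s,d['at']).round(3)) for d in r.search_frame(c,t)[:1]])
print(r.get_state()['tool_pos'],r.get_state()['clock'])
```

```text
top handle x [-0.1391 -0.0498] y [-0.01    0.0135] z [0.036  0.0392 0.0421] 485
top -0.1 390 z [0.1204 0.121 ] y [-0.0382  0.0405] x [-0.106  -0.0943]
top 0 295 z [0.1194 0.1203] y [-0.0383  0.0411] x [-0.0052  0.0068]
top 0.1 325 z [0.1196 0.1206] y [-0.0396  0.0396] x [0.0935 0.1054]
jasper [(0.81, array([ 0.715, -0.308,  0.024]))]
hematite [(0.81, array([ 0.384, -0.094,  0.032]))]
opal [(0.83, array([0.79 , 0.135, 0.022]))]
scene handle x [-0.1379 -0.0502] y [-0.011   0.0132] z [0.0359 0.0395 0.0419] 366
scene -0.1 1081 z [0.118  0.1192] y [-0.0388  0.0415] x [-0.1044 -0.0905]
scene 0 1079 z [0.1184 0.1197] y [-0.0369  0.0418] x [-0.0034  0.0096]
scene 0.1 1085 z [0.1183 0.1194] y [-0.0381  0.0399] x [0.0964 0.109 ]
jasper [(0.73, array([ 0.532, -0.166,  0.038]))]
hematite [(0.91, array([ 0.397, -0.086,  0.031]))]
opal [(0.82, array([0.807, 0.139, 0.025]))]
[ 0.50364542 -0.34011646  0.23268069] 49.7
```

View pics/scene9.png

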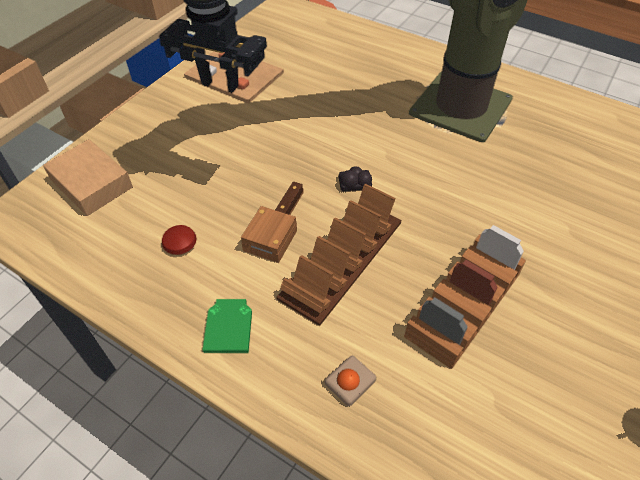

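All three slabs stand in grooves 1, 3 and 5, at scene (500,245), (473,280) and (442,320). The scraper lies home in the holder at (288,200), and the specimens haven't moved. Handing in.

```bash
python3 -c "
from plant import r
print(r.finish_job())"
```

```text
the job is handed in; nothing more can be done
None
```

The job is handed in at about 50 s of the 210 s allowed: all three slabs stand fully down in rack grooves 1, 3 and 5, the scraper lies on its ledge with the handle against the block, and the specimens and the green look-alike were left alone.

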